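# Carry a top-heavy vase on its loose tilt head to the drying cradle

## Robot

A 7-joint arm with a two-finger parallel gripper is mounted at the origin on the work surface. World frame = base frame: x ahead of the robot, y to its left, z up, the work surface at z = 0. Lengths are in m, angles in rad, forces in N, time in s.
With the tool pointing down it reaches from about 0.35 to 0.9 m from the base axis. Payload 7.2 kg.
Tool frame: the origin (TCP) lies at the very end of the fingers, on their centre line; the grasp point (between the pads) lies 19 mm behind it; z points along the fingers, y is the direction in which the jaws open and shut (so a half turn about z gives the same grasp; the last joint's range is limited). The gripper opens to 88 mm and grips with 3 to 60 N. Pads are 20 mm wide; open, the fingers measure 115 mm over their backs; the gripper's body (75 mm by 178 mm) begins 61 mm behind the grasp point.
Start: joints at [-1.207, 0.411, -0.013, 1.596, 0.006, 1.134, -0.082], TCP at [0.262, 0.568, 0.223] pointing down, gripper open.
Joint ranges: [-2.95, 2.95], [-0.29, 1.99], [-1.47, 1.44], [0.14, 2.54], [-1.03, 4.17], [0.13, 1.85], [-2.86, 2.86]. Speed limits (rad/s): [2.39, 2.39, 3.01, 3.01, 3.14, 3.14, 3.14].

## Interface

Orientations are given as [roll, pitch, yaw] about the fixed x, y, z axes, in that order (R = Rz(yaw) Ry(pitch) Rx(roll)).
In Python, from plant import readout, cams, job gives the robot as it stands.
- The arm moves only by the tool carry_out, never from a script. Its argument "deltas" is a list that holds one entry, the list of rows, each a list of 6 numbers: the shift along the tool's x, y, z in m, then the turn, a rotation vector about the tool's x, y, z in degrees. In form: [[[dx, dy, dz, rx, ry, rz], ...]]. A call has 1 to 5 rows; each row is the pose to reach, as a shift and turn from the pose commanded when the call began, along the tool's axes at that moment; what a row does not reach only later rows make up. A row lasts 1/10 s, in which the tool goes at most 50 mm and 8.59 degrees, less where a joint would pass 70% of its speed; a pose out of reach is approached as far as the arm can. A call with a gripper value outside its range is refused whole. "grip" is the closure in counts, from 0 (fully open) to 255 (shut), set as the call begins (left out, the last holds). The fingers move at their own pace and stop on an object; "squeeze" is the grip in N (left out, the last holds). Time passes only in rows, so rows that repeat a pose let the fingers close. It gives the time, the measured TCP pose, the force and the opening at its end, in the units of the state.
- readout.read_state(): the state, without advancing time (a new reading comes with each control period).
- cams.snapshot(name): name is "side" or "top" or "wrist"; returns the picture (480x640x3 uint8, red, green, blue); there is no depth.
- cams.calibration(name): a dict with "vertical_fov" (degrees; the focal length in pixels is half the picture's height over the tangent of half this angle, whatever the lens; pixels are square), "cx", "cy" (the principal point, pixels), "extrinsics" (4x4, takes a point from world to camera coordinates); the wrist camera has in their place "mount" (4x4, takes a point from camera to tool coordinates, whose origin is the TCP and whose axes are the flange's). Camera axes: x right, y down, z forward; pixel columns grow to the right and rows downward; lengths in m; the calibration is good to about 2 mm. A picture is of the moment at which its call begins: read the wrist's pose just before it. calibration takes no time and is no camera call.
- job.sign_off(): hands the job in, once; it reports no verdict.
The state is a dict: "clock": time; "q": joint angles; "qvel": joint speeds; "effort": joint torques, N m; "tool_pos": TCP position; "orientation": TCP orientation; "wrist_force": force on the tool from outside, world axes, zero at the start; "moment": the same for the moment, N m; "opening": opening from 0.0 (shut) to 1.0 (fully open).
Only numpy, scipy, OpenCV 4.12 (cv2) and the standard library are available. Lean on these libraries where they do the work, as an engineer would, in place of code of your own. Each camera call takes 0.05 s, during which the arm holds its last target.

## Task

Lift the holder by its grey fin, bring the leaning vase on its loose tilt head upright just above where it stood and keep it upright there for four seconds. Then carry it to the drying cradle, keeping the vase near upright all the way and never letting it drop on to a stop again, and gently set the holder down flat and square in its place with the vase upright between the two posts. Let go, and leave everything else on the bench alone.

Things in the scene. Friction and masses are not known exactly. Their poses are not given: they have to be found in the camera images.
- holder: Loose aluminium work holder, 0.56 kg without vase: slab 300 mm long (own x -110 to 190), 80 wide (y), 14 thick; dark steel counterweight on its -x end (x -108 to -52, 48 high); grey upright grip fin at x = 0; vase on a tilt head at the +x end. Origin: underside of the slab, below the fin; z up. With the vase it balances within 15 mm of the fin.
- holder_grip (a point): Grip point inside the holder's grey fin, 72 mm above the holder's origin. The fin is 40 mm along holder x and 24 mm thick along holder y, its top 94 mm above the underside; pinch it from above across the 24 mm (fingers closing along holder y).
- holder_pivot (a point): Middle of the tilt head's hinge axle, at (140, 0, 60) mm in the holder frame. The hinge axis is the holder's x axis, so the vase leans to holder +y or -y. Rolling the whole holder about this axis drags the vase after it through spring and drag: so it is brought off its stop (roll against the lean, it leaves the stop at 0.05 to 0.12 rad) and kept upright.
- vase (a joint): Lean of the vase relative to the slab, rad: 0 square, positive turned about holder +x (mouth to holder -y); stops at +-0.4. It cannot be locked. Spring 0.27 N m/rad towards 0, viscous drag 0.05 N m s/rad, hardly any friction. Gravity tips it harder (0.34 N m per rad off vertical), so upright is unstable: it falls slowly (time constant 0.7 s) to a stop, where it starts.
- vase_mouth (a point): Mouth centre of the copper vase, 198 mm above the hinge on the vase's axis; its z axis is the vase's axis. Vase: nominal 0.34 kg (+-12 percent), 180 mm tall, foot 18 mm above the hinge and 54 wide, belly 86 wide at 112 above the hinge, neck 38 wide; centre of mass 103 mm above the hinge, inertia about the hinge 0.0043 kg m2. It stays fixed to the tilt head.
- cradle: Fixed drying cradle: wooden deck 340 mm long (own x -140 to 200), 160 wide, top 12 mm above the table; two upright round rubber posts, 20 mm in diameter, at x = 140, y = +-63 mm (106 mm free between), tops 174 mm above the table. Origin: on the table, z up. The holder belongs on the deck with its origin above this origin and its x axis the same way.
- cradle_gap (a point): Point midway between the cradle's two posts at the height of their tops: (140, 0, 174) mm in the cradle frame. The docked vase stands here, 12 mm free each side of its belly, and the posts keep it from falling over; the slab passes with 13 mm each side. Enter from above (slab over the post tops) or lengthways from the robot's side.
- dish_near: white enamel dish, 90 mm wide, 30 high, origin under its centre; leave alone
- dish_far: white enamel dish, 100 mm wide, 34 high, origin under its centre; leave alone
- jar: closed glass jar, 64 mm wide, 90 high, origin under its centre; leave alone
- brush: brush lying flat on the table in front of the robot; leave alone
- cup: red plastic cup, 72 mm wide, 80 high, origin under its centre; leave alone
- spatula: spatula lying flat on the table; leave alone
- saucer: white plate, 120 mm wide, 20 high, origin under its centre; leave alone

How it is judged:
On the way, in this order (a step that is already met when the one before it is completed fails the run):
1. the vase is kept upright (within 0.12 rad) for 3.2 s in the lifted holder, near its starting place (angle between vase_mouth's own z axis and vertical below 0.12 rad and height (world z) of holder above 0.02 m and distance of holder from where it was at the start of the episode below 0.27 m), for 3.2 s.
2. the lifted holder is over the cradle with the vase upright (within 0.2 rad) (angle between vase_mouth's own z axis and vertical below 0.2 rad and horizontal distance between holder and cradle below 0.06 m and height (world z) of holder above 0.02 m), for 0.1 s.
At the end, for the whole second after the job is handed in: The holder stands on the cradle's deck, released and at rest, its origin within 25 mm of the cradle's, within 0.15 rad of its heading, slab level within 0.06 rad, the vase between the posts and within 0.25 rad of vertical (horizontal distance between holder and cradle below 0.025 m and angle between the x axis of holder and the x axis of cradle, either way round below 0.15 rad and x of vase_mouth in the frame of cradle above 0.1 m and z of holder in the frame of cradle between 0.008 and 0.018 m and angle between holder's own z axis and vertical below 0.06 rad and angle between vase_mouth's own z axis and vertical below 0.25 rad and linear speed of holder below 0.02 m/s); the robot touches nothing.
It fails at once if the vase leans more than 0.25 rad from vertical once the holder is more than 0.27 m from its start (angle between vase_mouth's own z axis and vertical above 0.25 rad and distance of holder from where it was at the start of the episode above 0.27 m).
It fails at once if the vase leans more than 0.25 rad in or over the cradle (angle between vase_mouth's own z axis and vertical above 0.25 rad and horizontal distance between holder and cradle below 0.12 m).
It fails at once if the holder is slammed or pressed hard on to the cradle (over 60 N) (contact force between holder and cradle above 60 N).
It fails at once if another thing on the bench is pushed or knocked over (distance of any of dish_near, dish_far, jar, brush, cup, spatula, saucer from where it was at the start of the episode above 0.03 m).
It also fails if it takes over 72 s, if anything falls off the work surface, if the arm or the gripper's body presses on something with over 40 N, if the wrist force passes 120 N, or if a joint passes its speed limit or range.

## Working session

There is one attempt and no reset: what is moved stays moved. The work goes in short steps, Python scripts to look and compute and a tool call to move; the robot and the scene stay as the last step left them, time stands still between calls to the robot, and variables do not carry over. Pictures are saved under pics/ and viewed, and the job is handed in when it is done.

Besides the shell and the picture viewer there is one more tool, called after "Call:" by a JSON object that holds its "name" and its "arguments". carry_out: Moves the arm, as the interface text tells. Its arguments: {"type":"object","properties":{"deltas":{"type":"array"},"grip":{"type":"number"},"squeeze":{"type":"number"}},"required":["deltas"]}

```bash
ls; mkdir -p pics; python3 - <<'E'
from plant import readout,cams,job
import cv2,json
s=readout.read_state();print(s)
for n in("side","top","wrist"):
    im=cams.snapshot(n);cv2.imwrite(f"pics/{n}0.png",im[:,:,::-1]);print(n,cams.calibration(n))
E
```

```text
pics
{'clock': 0.0, 'q': array([-1.20718655,  0.41190549, -0.01271419,  1.59705727,  0.00560812,
        1.13429145, -0.082177  ]), 'qvel': array([-9.17905228e-04,  3.54808409e-04, -2.11420535e-03,  3.95353427e-05,
       -4.81713698e-04,  3.90370735e-04,  1.26488697e-03]), 'effort': array([-1.23676466e-03, -5.87937748e+01,  6.41910285e-01, -2.91079402e+01,
       -5.36114385e-02,  1.78478204e-02,  1.26572781e-04]), 'tool_pos': array([0.26139701, 0.56714542, 0.22180018]), 'orientation': array([-3.13997135e+00,  1.21810600e-04,  2.70983611e+00]), 'wrist_force': array([-0.37590329,  1.01635952, -0.01660334]), 'moment': array([ 0.02131682,  0.01322692, -0.00113426]), 'opening': 0.9996743249756599}
side {'vertical_fov': 43.441051676012435, 'cx': 311.09244329153455, 'cy': 239.09028191145447, 'extrinsics': array([[ 0.81031113, -0.58598678,  0.00392054, -0.44111894],
       [-0.42617146, -0.59388181, -0.68240918,  0.32242301],
       [ 0.40221109,  0.55129293, -0.73095988,  1.27426014],
       [ 0.        ,  0.        ,  0.        ,  1.        ]])}
top {'vertical_fov': 55.57221531298833, 'cx': 324.3487946915023, 'cy': 242.439750355541, 'extrinsics': array([[ 8.84497561e-03, -9.99960188e-01,  1.17868457e-03,
        -7.98528795e-04],
       [-9.87880500e-01, -8.92078280e-03, -1.54959790e-01,
         5.51217481e-01],
       [ 1.54964136e-01,  2.06216063e-04, -9.87920075e-01,
         1.13445784e+00],
       [ 0.00000000e+00,  0.00000000e+00,  0.00000000e+00,
         1.00000000e+00]])}
wrist {'vertical_fov': 59.630234361676905, 'cx': 313.5161537950809, 'cy': 238.8887884023659, 'mount': array([[-1.50094774e-04, -9.67572055e-01, -2.52595123e-01,
         6.79171452e-02],
       [ 9.99998889e-01, -5.19790907e-04,  1.39686208e-03,
         1.26922015e-03],
       [-1.48286136e-03, -2.52594633e-01,  9.67571058e-01,
        -1.62542999e-01],
       [ 0.00000000e+00,  0.00000000e+00,  0.00000000e+00,
         1.00000000e+00]])}
```

View pics/side0.png

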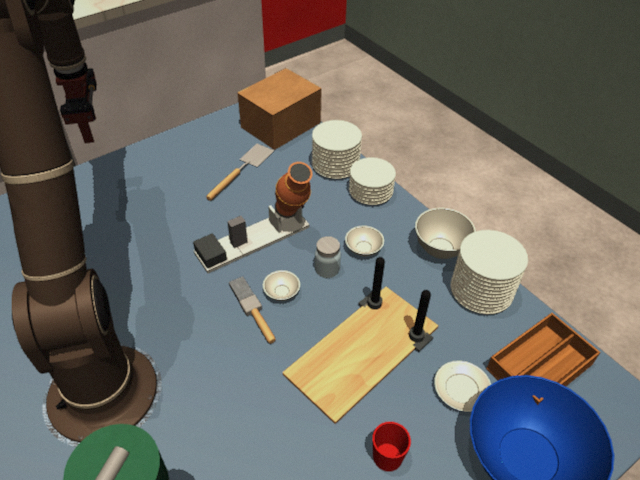

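View pics/top0.png

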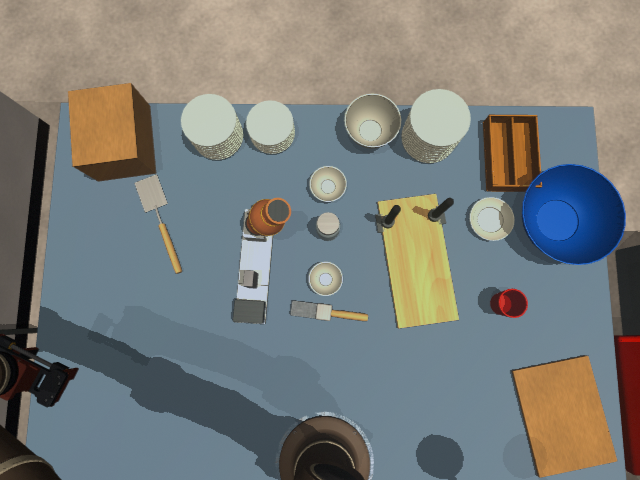

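View pics/wrist0.png

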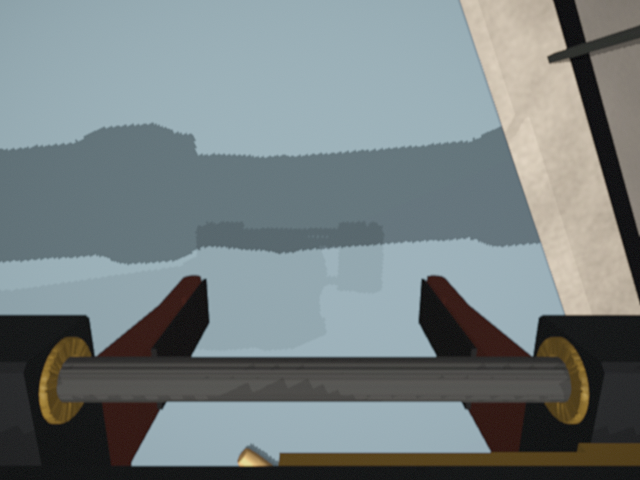

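The side and top views show the holder on the robot's left. Its counterweight is at top view (250,310), its fin at (248,279), and the vase at (268,217) leaning right, towards -y. The cradle deck is at (420,262) with its posts at (391,216) and (441,210). Next I'll measure these.

```bash
cat > h.py <<'E'
import numpy as np,cv2
from plant import readout,cams,job
from scipy.spatial.transform import Rotation as R
def f(c): return 240/np.tan(np.radians(c['vertical_fov']/2))
def ray(n,px):
    c=cams.calibration(n);E=c['extrinsics'];d=np.array([(px[0]-c['cx'])/f(c),(px[1]-c['cy'])/f(c),1.])
    return -E[:3,:3].T@E[:3,3],E[:3,:3].T@d
def onz(n,px,z):
    o,d=ray(n,px);return o+d*(z-o[2])/d[2]
def proj(n,P):
    c=cams.calibration(n);p=c['extrinsics'][:3]@np.append(P,1);return np.array([c['cx']+f(c)*p[0]/p[2],c['cy']+f(c)*p[1]/p[2]])
E
python3 - <<'E'
from h import *
im=cv2.imread('pics/top0.png');hsv=cv2.cvtColor(im,cv2.COLOR_BGR2HSV)
def big(m,roi):
    x0,y0,x1,y1=roi;k=np.zeros(m.shape,np.uint8);k[y0:y1,x0:x1]=m[y0:y1,x0:x1]
    cs,_=cv2.findContours(k,cv2.RETR_EXTERNAL,cv2.CHAIN_APPROX_NONE);return max(cs,key=cv2.contourArea)
# deck
m=cv2.inRange(hsv,(15,60,100),(32,255,255));c=big(m,(360,180,470,340))
r=cv2.minAreaRect(c);b=cv2.boxPoints(r);print('deck',r)
P=np.array([onz('top',p,.012) for p in b]);print(P.round(4));
ap=cv2.approxPolyDP(c,5,True)[:,0];print(ap.tolist(),[onz('top',p,.012)[:2].round(4).tolist() for p in ap])
# slab
m=cv2.inRange(hsv,(0,0,170),(179,60,255));c=big(m,(225,200,285,330));ap=cv2.approxPolyDP(c,3,True)[:,0]
print('slab',ap.tolist(),[onz('top',p,.014)[:2].round(4).tolist() for p in ap])
z=cv2.resize(im[180:340,220:470],None,fx=3.2,fy=3.2,interpolation=cv2.INTER_CUBIC);cv2.imwrite('pics/z.png',z)
s=cv2.imread('pics/side0.png')[150:420,180:450];cv2.imwrite('pics/zs.png',cv2.resize(s,None,fx=2.2,fy=2.2,interpolation=cv2.INTER_CUBIC))
E
```

```text
deck ((417.5877685546875, 260.243896484375), (129.58335876464844, 61.71848678588867), 80.83765411376953)
[[ 0.6697 -0.1361  0.012 ]
 [ 0.6985 -0.301   0.012 ]
 [ 0.358  -0.3443  0.012 ]
 [ 0.3316 -0.1862  0.012 ]]
[[435, 194], [378, 201], [381, 215], [394, 204], [401, 208], [382, 233], [398, 327], [399, 317], [402, 327], [433, 323], [431, 301], [435, 322], [454, 320], [454, 307], [458, 319], [441, 224], [427, 218], [437, 205]] [[0.6911, -0.2934], [0.6703, -0.1393], [0.6319, -0.147], [0.6624, -0.1823], [0.6516, -0.2009], [0.5829, -0.1492], [0.337, -0.1878], [0.3625, -0.1908], [0.3371, -0.1981], [0.348, -0.2784], [0.4043, -0.2747], [0.3506, -0.2836], [0.3561, -0.3329], [0.3894, -0.3341], [0.3587, -0.3433], [0.6087, -0.3071], [0.6248, -0.2701], [0.6607, -0.2979]]
slab [[271, 236], [266, 237], [266, 242], [242, 240], [240, 269], [255, 270], [259, 277], [256, 289], [238, 284], [237, 297], [265, 300], [266, 304], [267, 286], [260, 285], [268, 281]] [[0.5718, 0.1459], [0.569, 0.1591], [0.5555, 0.1587], [0.5603, 0.2225], [0.4832, 0.2249], [0.4809, 0.1855], [0.4626, 0.1744], [0.4313, 0.1812], [0.4439, 0.2287], [0.4101, 0.23], [0.403, 0.157], [0.3927, 0.1541], [0.4393, 0.1528], [0.4418, 0.1711], [0.4524, 0.1505]]
```

View pics/z.png

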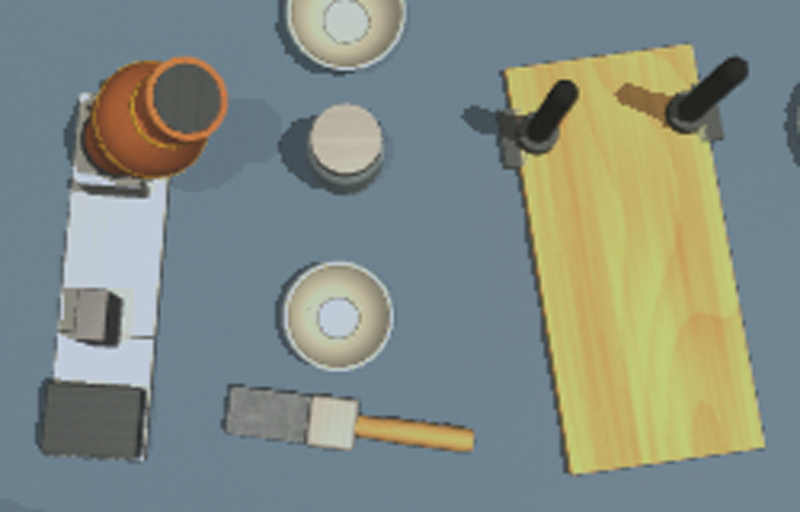

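View pics/zs.png

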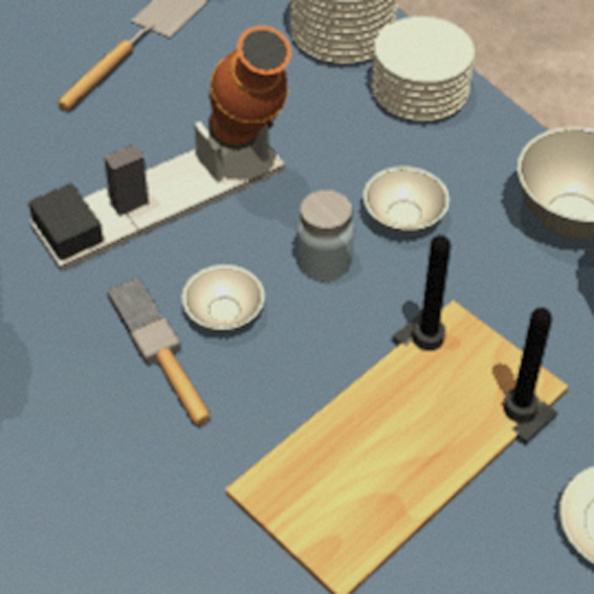

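```bash
python3 - <<'E'
from h import *
Z=lambda p:(p[0]/3.2+220-.34,p[1]/3.2+180-.34)
S=lambda p:(p[0]/2.2+180-.27,p[1]/2.2+150-.27)
for nm,pts,z in [('deck',[(505,70),(692,44),(764,447),(570,474)],.012),('slab',[(82,93),(55,380),(168,180),(146,460)],.014),('cw',[(50,380),(143,385),(141,457),(40,452)],.062)]:
    print(nm,[onz('top',Z(p),z)[:2].round(4).tolist() for p in pts])
print('side deck',[onz('side',S(p),.012)[:2].round(4).tolist() for p in [(228,490),(343,593),(566,387),(455,301)]])
print('side slab',[onz('side',S(p),.014)[:2].round(4).tolist() for p in [(62,261),(283,160)]])
print('side cw',[onz('side',S(p),.062)[:2].round(4).tolist() for p in [(30,205),(68,187),(102,232),(64,250)]])
print('side fin',[onz('side',S(p),.094)[:2].round(4).tolist() for p in [(106,154),(137,146),(146,160),(114,168)]])
print('top fin',[onz('top',Z(p),.094)[:2].round(4).tolist() for p in [(80,289),(108,290),(105,341),(76,335)]])
print('posts top',[onz('top',Z(p),.174)[:2].round(4).tolist() for p in [(568,90),(737,68)]],[onz('side',S(p),.174)[:2].round(4).tolist() for p in [(440,243),(541,315)]])
im=cv2.imread('pics/top0.png');cv2.imwrite('pics/z1.png',cv2.resize(im[195:330,225:285],None,fx=4.4*1,fy=4.4,interpolation=cv2.INTER_CUBIC))
im=cv2.imread('pics/top0.png');cv2.imwrite('pics/z1.png',cv2.resize(im[262:330,225:285],None,fx=8,fy=8,interpolation=cv2.INTER_CUBIC))
im=cv2.imread('pics/side0.png');cv2.imwrite('pics/z2.png',cv2.resize(im[200:280,185:265],None,fx=7,fy=7,interpolation=cv2.INTER_CUBIC))
E
```

```text
deck [[0.6688, -0.1379], [0.6928, -0.2959], [0.3579, -0.3444], [0.335, -0.1872]]
slab [[0.6453, 0.2168], [0.4065, 0.2302], [0.572, 0.1428], [0.3432, 0.1545]]
cw [[0.4049, 0.225], [0.4017, 0.1524], [0.3464, 0.1523], [0.3496, 0.2306]]
side deck [[0.3323, -0.1915], [0.358, -0.3425], [0.6856, -0.2962], [0.6664, -0.1421]]
side slab [[0.3439, 0.1582], [0.6387, 0.1429]]
side cw [[0.3399, 0.212], [0.388, 0.2115], [0.3848, 0.1301], [0.3381, 0.1315]]
side fin [[0.4362, 0.2027], [0.4712, 0.1933], [0.4677, 0.1683], [0.4322, 0.1784]]
top fin [[0.4732, 0.1986], [0.4726, 0.1771], [0.4337, 0.1781], [0.4381, 0.2004]]
posts top [[0.6136, -0.1642], [0.6311, -0.2875]] [[0.6048, -0.1676], [0.6237, -0.2908]]
```

View pics/z1.png

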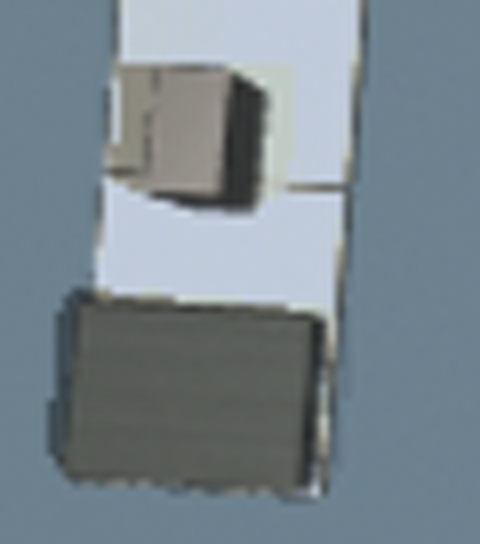

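View pics/z2.png

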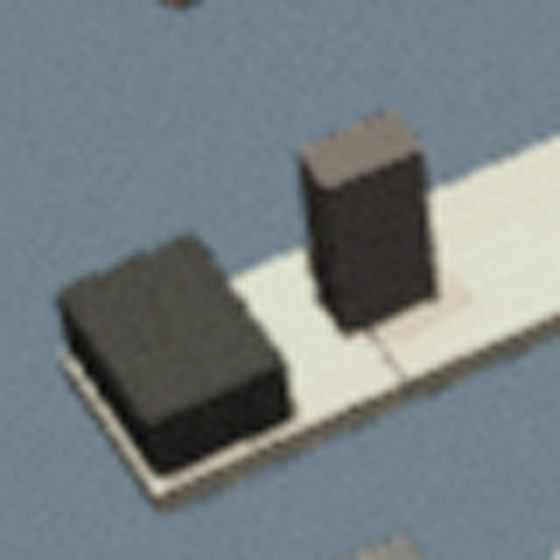

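```bash
cat >> h.py <<'E'
HX,HY,HYAW=0.454,0.189,-0.053   # holder at start
CX,CY,CYAW=0.4835,-0.2455,0.145 # cradle
def mouth(im):
    hsv=cv2.cvtColor(im,cv2.COLOR_RGB2HSV)
    m=cv2.inRange(hsv,(3,120,60),(16,255,255))
    cs,h=cv2.findContours(m,cv2.RETR_CCOMP,cv2.CHAIN_APPROX_NONE)
    best=None
    for i,c in enumerate(cs):
        if h[0][i][3]>=0 and cv2.contourArea(c)>60:
            par=cv2.contourArea(cs[h[0][i][3]])
            if par<400: continue
            e=cv2.fitEllipse(c); r=(cv2.contourArea(c),e[0],e[1])
            if max(e[1])<40 and min(e[1])>.5*max(e[1]) and (best is None or r[0]>best[0]): best=r
    return best
def lean(n,px,O,yaw):
    # O holder origin (approx), hinge at (140,0,60) in frame; returns lean from ray & plane at mouth x
    ex=np.array([np.cos(yaw),np.sin(yaw),0]);ey=np.array([-ex[1],ex[0],0])
    H=np.array(O)+.14*ex+np.array([0,0,.06])
    o,d=ray(n,px);P=o+d*((H-o)@ex)/(d@ex)
    r=P-H
    # intersection with circle of radius .198: use z solved on the sphere
    s=.198
    ts=np.roots([d@d,2*d@(o-H),(o-H)@(o-H)-s*s])
    # alternative: solve by y at height z=s*cos(phi)
    phi=0.
    for _ in range(20):
        Q=o+d*((H[2]+s*np.cos(phi))-o[2])/d[2]; q=Q-H; phi=np.arcsin(np.clip(-(q@ey)/s,-1,1))
    return phi,q@ex,np.arctan2(-(r@ey),r[2])
def delta(pos,rpy):
    s=readout.read_state();R0=R.from_euler('xyz',s['orientation']);R1=R.from_euler('xyz',rpy)
    return np.r_[R0.inv().apply(np.array(pos)-s['tool_pos']),(R0.inv()*R1).as_rotvec(degrees=True)]
E
python3 - <<'E'
from h import *
for n in('top','side'):
    im=cv2.imread(f'pics/{n}0.png')[:,:,::-1].copy();b=mouth(im);print(n,b)
    if b: print(lean(n,b[1],(HX,HY,0),HYAW))
    c=cams.calibration(n)['extrinsics'];print(-c[:3,:3].T@c[:3,3])
np.set_printoptions(suppress=True,precision=4)
print(delta((HX,HY,.215),(np.pi,0,np.pi-.053)))
E
```

```text
top (397.5, (277.9357604980469, 210.2025146484375), (21.94333267211914, 23.180864334106445))
(np.float64(0.3966829805790013), np.float64(-0.00012467548425129483), np.float64(0.3974697695657643))
[0.36874379 0.00388485 1.20617116]
side (298.0, (299.5640869140625, 172.11544799804688), (17.963624954223633, 21.320531845092773))
(np.float64(0.4020097356659622), np.float64(-0.0038142310453770727), np.float64(0.38481821519641596))
[-0.01767049 -0.76949931  1.15318688]
[ -0.3332  -0.263    0.0074  -0.0665  -0.0089 -21.7005]
```

Call:
{"name": "carry_out", "arguments": {"deltas": [[[-0.033,-0.026,0,0,0,-2.2],[-0.067,-0.053,0,0,0,-4.4],[-0.1,-0.079,0,0,0,-6.5],[-0.133,-0.105,0,0,0,-8.7],[-0.167,-0.131,0,0,0,-10.9]]], "grip": 0, "squeeze": 50}}

```text
clock: 0.65
tool_pos: [0.3588, 0.3771, 0.2225]
orientation: [-3.141, -0.0, 2.902]
wrist_force: [0.5, 0.5, 0.2]
opening: 1.002
```

```bash
python3 - <<'E'
from h import *
np.set_printoptions(suppress=True,precision=4)
s=readout.read_state();print(s['tool_pos'],s['orientation'],s['q'])
print(delta((HX,HY,.215),(np.pi,0,np.pi-.053)))
E
```

```text
[0.3588 0.3771 0.2225] [-3.1414 -0.0001  2.9019] [-0.9186  0.2334  0.0183  1.8492 -0.0049  1.0592  0.4327]
[ -0.1372  -0.1601   0.0075  -0.0107  -0.0096 -10.6965]
```

Call:
{"name": "carry_out", "arguments": {"deltas": [[[-0.027,-0.032,0.002,0,0,-2.1],[-0.055,-0.064,0.003,0,0,-4.3],[-0.082,-0.096,0.005,0,0,-6.4],[-0.11,-0.128,0.006,0,0,-8.6],[-0.137,-0.16,0.007,0,0,-10.7]]]}}

```text
clock: 1.15
tool_pos: [0.4536, 0.1889, 0.2156]
orientation: [3.142, 0.0, 3.088]
wrist_force: [0.8, -0.1, 0.6]
opening: 1.0
```

```bash
python3 - <<'E'
from h import *
np.set_printoptions(suppress=True,precision=4)
s=readout.read_state();print(s['tool_pos'],s['orientation'],s['q'])
for n in('wrist','top'):
    im=cams.snapshot(n);cv2.imwrite(f"pics/{n}1.png",im[:,:,::-1])
print(delta((HX,HY,.053),(np.pi,0,np.pi-.053)))
# project fin-top corners to wrist camera
c=cams.calibration('wrist');T=np.eye(4);T[:3,:3]=R.from_euler('xyz',s['orientation']).as_matrix();T[:3,3]=s['tool_pos']
E=np.linalg.inv(T@c['mount'])
ex=np.array([np.cos(HYAW),np.sin(HYAW),0]);ey=np.array([-ex[1],ex[0],0])
for a,b in[(1,1),(1,-1),(-1,-1),(-1,1)]:
    P=np.array([HX,HY,.094])+a*.02*ex+b*.012*ey;p=E[:3]@np.append(P,1);print((c['cx']+f(c)*p[0]/p[2]).round(1),(c['cy']+f(c)*p[1]/p[2]).round(1))
E
```

```text
[0.4536 0.1889 0.2156] [3.1415 0.0001 3.0884] [-0.6048  0.1875  0.1286  1.9285 -0.028   1.0272  1.0536]
[ 0.0018  0.0045  0.1626 -0.1193  0.0515 -0.5102]
328.8 257.3
295.0 257.3
294.3 201.5
329.3 201.5
```

View pics/wrist1.png

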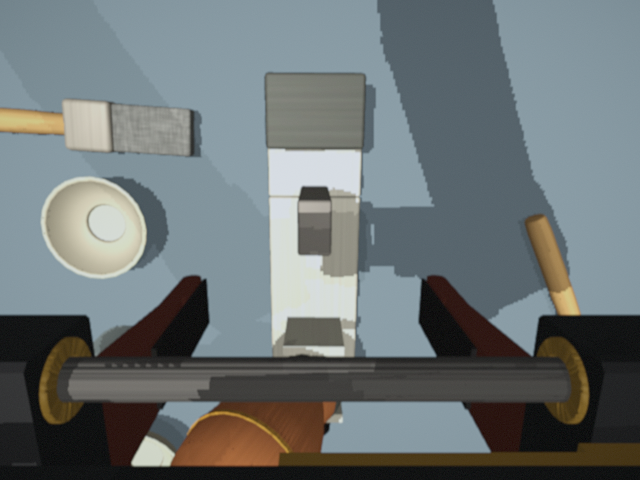

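View pics/top1.png

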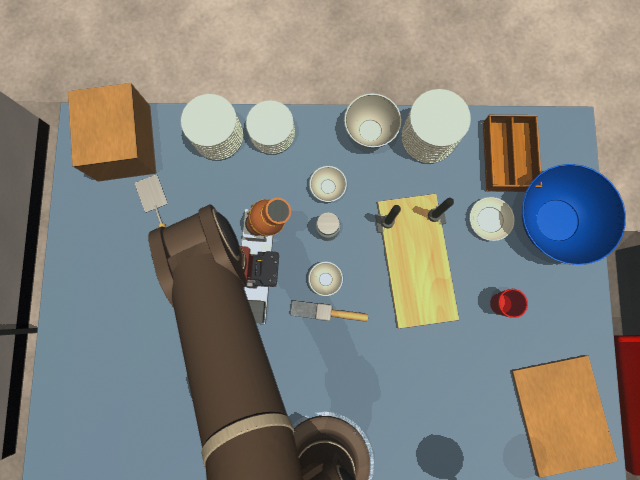

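The wrist view shows the fin top at columns 299-331 and rows 200-254, against a prediction of 295-329 and 201-257, so the fit is good. In the top view the vase mouth (278,210) is not blocked by the arm.

```bash
python3 - <<'E'
from h import *
np.set_printoptions(suppress=True,precision=4)
s=readout.read_state();print(s['clock'],s['tool_pos'],s['orientation'],s['qvel'])
print(delta((HX,HY,.053),(np.pi,0,np.pi-.053)))
E
```

```text
1.25 [0.4554 0.1848 0.2156] [-3.1395  0.0009  3.0797] [-0.0538  0.0038 -0.0779 -0.0074 -0.0285  0.0012 -0.119 ]
[ 0.0018  0.0045  0.1626 -0.1193  0.0515 -0.5102]
```

Call:
{"name": "carry_out", "arguments": {"deltas": [[[0,0,0.02,0,0,0],[0,0,0.05,0,0,0],[0,0,0.085,0,0,0],[0,0,0.11,0,0,0],[0,0,0.125,0,0,0]]]}}

```text
clock: 1.75
tool_pos: [0.4518, 0.1907, 0.0885]
orientation: [-3.14, -0.002, 3.087]
wrist_force: [0.3, -0.2, -0.1]
opening: 1.001
```

```bash
python3 - <<'E'
from h import *
np.set_printoptions(suppress=True,precision=4)
s=readout.read_state();print(s['clock'],s['tool_pos'],s['orientation'],s['wrist_force'])
print(delta((HX,HY,.053),(np.pi,0,np.pi-.053)))
E
```

```text
1.75 [0.4518 0.1907 0.0885] [-3.1403 -0.0025  3.0872] [ 0.3085 -0.1828 -0.1084]
[-0.0024 -0.0016  0.0355 -0.0727 -0.1433 -0.0823]
```

Call:
{"name": "carry_out", "arguments": {"deltas": [[[0,0,0.015,0,0,0],[0,0,0.03,0,0,0],[0,0,0.036,0,0,0],[0,0,0.036,0,0,0],[0,0,0.036,0,0,0]]]}}

```text
clock: 2.25
tool_pos: [0.4533, 0.191, 0.055]
orientation: [3.141, 0.0, 3.087]
wrist_force: [-0.3, -0.4, 0.4]
opening: 1.002
```

Call:
{"name": "carry_out", "arguments": {"deltas": [[[0,0,0,0,0,0],[0,0,0,0,0,0],[0,0,0,0,0,0],[0,0,0,0,0,0],[0,0,0,0,0,0]]], "grip": 255, "squeeze": 55}}

```text
clock: 2.75
tool_pos: [0.4532, 0.1907, 0.0548]
orientation: [3.141, 0.0, 3.087]
wrist_force: [0.1, -0.7, 0.2]
opening: 0.584
```

Call:
{"name": "carry_out", "arguments": {"deltas": [[[0,0,0,0,0,0],[0,0,0,0,0,0],[0,0,0,0,0,0]]]}}

```text
clock: 3.05
tool_pos: [0.4532, 0.1906, 0.0546]
orientation: [-3.142, -0.0, 3.087]
wrist_force: [-0.5, -0.2, -0.4]
opening: 0.315
```

```bash
python3 - <<'E'
from h import *
np.set_printoptions(suppress=True,precision=4)
s=readout.read_state();print(s)
im=cams.snapshot('top');print(mouth(im));b=mouth(im);print(lean('top',b[1],(HX,HY,0),HYAW))
im=cams.snapshot('side');cv2.imwrite('pics/s2.png',im[:,:,::-1]);b=mouth(im);print(b)
E
```

```text
{'clock': 3.05, 'q': array([-0.5814,  0.4127,  0.1048,  2.0807, -0.0693,  0.6514,  1.0858]), 'qvel': array([ 0.0002, -0.0008, -0.0007, -0.0028,  0.0002,  0.0006,  0.0003]), 'effort': array([  0.0013, -48.7456,   1.9982, -19.3796,  -0.004 ,   0.0735,
        -0.0003]), 'tool_pos': array([0.4532, 0.1906, 0.0546]), 'orientation': array([-3.1416, -0.0001,  3.0868]), 'wrist_force': array([-0.4672, -0.2275, -0.4175]), 'moment': array([ 0.0913, -0.0243,  0.0109]), 'opening': 0.314916185503044}
(396.5, (277.91180419921875, 210.2159423828125), (21.859834671020508, 23.212989807128906))
(np.float64(0.39642486539807165), np.float64(-0.00016197572825739842), np.float64(0.39744694694221905))
(304.5, (299.5351867675781, 171.8123321533203), (18.169492721557617, 21.513154983520508))
```

View pics/s2.png

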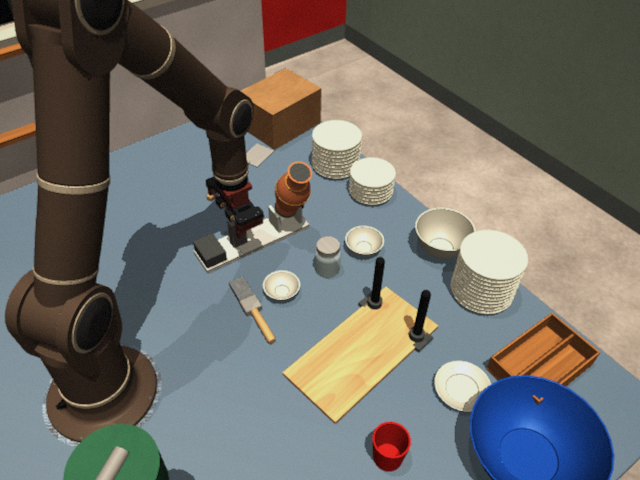

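The side view shows the fingers around the fin, with the mouth visible at (300,172). The vase is still on its stop at 0.396 rad.

Call:
{"name": "carry_out", "arguments": {"deltas": [[[0,0,0,0,0,0],[0,0,0,0,0,0],[0,0,0,0,0,0],[0,0,0,0,0,0]]]}}

```text
clock: 3.55
tool_pos: [0.4531, 0.1899, 0.0546]
orientation: [-3.141, -0.0, 3.086]
wrist_force: [-1.5, -5.0, 2.1]
opening: 0.271
```

Call:
{"name": "carry_out", "arguments": {"deltas": [[[0,0,-0.005,0,0,0],[0,0,-0.015,0,0,0],[0,0,-0.03,0,0,0],[0,0,-0.045,0,0,0],[0,0,-0.06,0,0,0]]]}}

```text
clock: 4.05
tool_pos: [0.4526, 0.1911, 0.1153]
orientation: [3.142, -0.001, 3.088]
wrist_force: [0.6, 0.4, -9.4]
opening: 0.275
```

Call:
{"name": "carry_out", "arguments": {"deltas": [[[0,0,-0.02,0,0,0],[0,0,-0.04,0,0,0],[0,0,-0.053,0,0,0],[0,0,-0.06,0,0,0],[0,0,-0.06,0,0,0]]]}}

```text
clock: 4.55
tool_pos: [0.4532, 0.1912, 0.1754]
orientation: [3.141, 0.001, 3.087]
wrist_force: [0.2, 0.6, -8.4]
opening: 0.269
```

```bash
cat >> h.py <<'E'
def rho_of(s):
    # slab roll about holder +x from tool orientation (holder x = -tool x, holder y = tool y, z=-tool z... )
    M=R.from_euler('xyz',s['orientation']).as_matrix()
    hx,hy,hz=-M[:,0],M[:,1],-M[:,2]   # right-handed: (-x) x y = -z
    yaw=np.arctan2(hx[1],hx[0]); return hx,hy,hz,yaw
def obs(n='top',save=None,dt=0):
    s=readout.read_state();im=cams.snapshot(n)
    if save: cv2.imwrite(save,im[:,:,::-1])
    hx,hy,hz,yaw=rho_of(s)
    H=s['tool_pos']+OFFT@np.array([1,1,1]) if False else s['tool_pos']+hx*(.14+DX)+hy*DY+hz*(.06-DZ)
    rho=np.arctan2(-hz@np.array([-np.sin(yaw),np.cos(yaw),0]),hz[2])
    b=mouth(im)
    if b is None: print('no mouth');return s,rho,None
    O=H-np.array([np.cos(yaw),np.sin(yaw),0])*.14-np.array([0,0,.06])
    ph,dx,ph2=lean(n,b[1],O,yaw)
    print(n,'t %.2f pos %s yaw %.3f rho %.3f phi %.3f alpha %.3f dx %.3f pitch %.3f'%(s['clock'],s['tool_pos'].round(4),yaw,rho,ph,ph-rho,dx,hx[2]))
    return s,rho,ph
DX,DY,DZ=0.001,-0.0015,0.0546  # tool -> holder origin line, tool height over underside
E
python3 - <<'E'
from h import *
s,r,p=obs('top');obs('side','pics/s3.png');print(s['wrist_force'],s['moment'],s['opening'])
E
```

```text
top t 4.55 pos [0.4532 0.1912 0.1754] yaw -0.054 rho 0.001 phi 0.389 alpha 0.388 dx -0.000 pitch 0.001
side t 4.60 pos [0.4529 0.1909 0.1746] yaw -0.054 rho 0.000 phi 0.398 alpha 0.397 dx -0.004 pitch -0.000
[ 0.22605349  0.64682605 -8.44322777] [ 0.09598142  0.03095842 -0.00043531] 0.2694926291902123
```

View pics/s3.png

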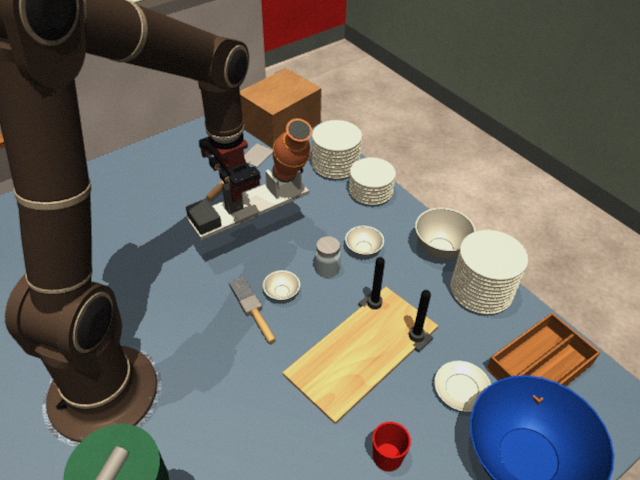

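The holder is lifted level and hangs stably. Both cameras agree that the vase is still on its stop (0.389 and 0.397). Next I'll build a small planner: a vase model, a camera observer and a short-horizon roll plan. It prints the row numbers for me to send.

Call:
{"name": "carry_out", "arguments": {"deltas": [[[0.0,0.0,0.0,5.73,0.0,0.0],[0.0,0.0,0.0,11.22,0.0,0.0],[0.0,0.0,0.0,10.46,0.0,0.0],[0.0,0.0,0.0,6.91,0.0,0.0],[0.0,0.0,0.0,3.81,0.0,0.0]]]}}

```text
clock: 5.2
tool_pos: [0.4528, 0.1905, 0.1738]
orientation: [-3.079, -0.001, 3.088]
wrist_force: [-0.3, -0.5, -8.1]
opening: 0.268
```

```bash
python3 plan.py 0,0,0 0 5 top pics/t4.png
```

```text
top t 5.20 pos [0.4528 0.1905 0.1738] yaw -0.054 rho -0.062 phi -0.092 alpha -0.029 dx 0.000 pitch -0.001
pred err -0.082 phi est -0.051 rate -0.139 rho_cmd -0.066 (meas -0.062) cmd pos [0.4531 0.191  0.1748] meas-cmd mm [-0.3 -0.5 -1. ] F [-0.3 -0.5 -8.1]
plan rho [0.021 0.033 0.021 0.01  0.005 0.002 0.001 0.001] phi [-0.052 -0.021 -0.004  0.001  0.001  0.     0.    -0.    -0.    -0.   ]
[[[0.0, 0.0, 0.0, -4.99, 0.0, 0.0], [0.0, 0.0, 0.0, -5.67, 0.0, 0.0], [0.0, 0.0, 0.0, -5.01, 0.0, 0.0], [0.0, 0.0, 0.0, -4.4, 0.0, 0.0], [0.0, 0.0, 0.0, -4.09, 0.0, 0.0]]]
end pos [0.4531 0.191  0.1748] yaw -0.054
```

Call:
{"name": "carry_out", "arguments": {"deltas": [[[0.0,0.0,0.0,-4.99,0.0,0.0],[0.0,0.0,0.0,-5.67,0.0,0.0],[0.0,0.0,0.0,-5.01,0.0,0.0],[0.0,0.0,0.0,-4.4,0.0,0.0],[0.0,0.0,0.0,-4.09,0.0,0.0]]]}}

```text
clock: 5.75
tool_pos: [0.4531, 0.1916, 0.1745]
orientation: [3.138, -0.0, 3.088]
wrist_force: [-0.2, 0.7, -7.9]
opening: 0.27
```

```bash
sed -i 's/st\[0\]+=.6\*inn;st\[1\]+=.6\*inn\*1.5/st[0]+=.85*inn;st[1]+=.85*inn*1.5/' plan.py; python3 plan.py 0,0,0 0 4 top pics/t5.png
```

```text
top t 5.75 pos [0.4531 0.1916 0.1745] yaw -0.053 rho 0.003 phi -0.012 alpha -0.015 dx 0.000 pitch -0.000
pred err -0.005 phi est -0.003 rate -0.013 rho_cmd 0.005 (meas 0.003) cmd pos [0.4531 0.191  0.1748] meas-cmd mm [-0.   0.6 -0.3] F [-0.2  0.7 -7.9]
plan rho [0.005 0.004 0.002 0.001 0.001 0.    0.    0.   ] phi [-0.002 -0.001 -0.     0.     0.     0.     0.     0.    -0.     0.   ]
[[[0.0, 0.0, 0.0, -0.02, 0.0, 0.0], [0.0, 0.0, 0.0, 0.07, 0.0, 0.0], [0.0, 0.0, 0.0, 0.16, 0.0, 0.0], [0.0, 0.0, 0.0, 0.21, 0.0, 0.0]]]
end pos [0.4531 0.191  0.1748] yaw -0.054
```

View pics/t5.png

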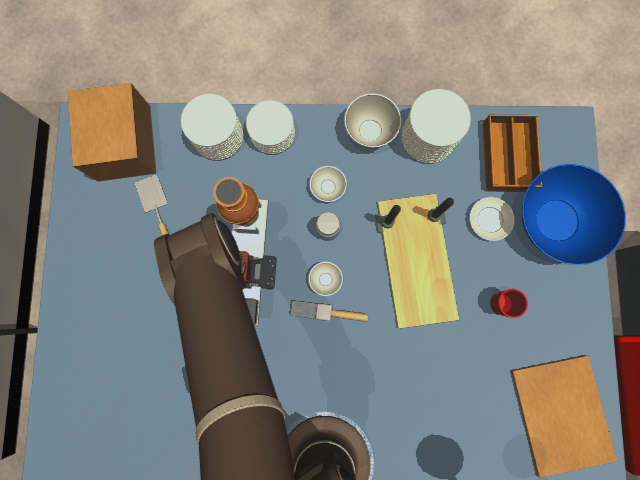

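The top view shows the mouth at (230,190). Allowing for perspective, that works out to a lean of about -0.01 rad. I'll cross-check it with the side camera during the hold.

Call:
{"name": "carry_out", "arguments": {"deltas": [[[0.0,0.0,0.0,-0.02,0.0,0.0],[0.0,0.0,0.0,0.07,0.0,0.0],[0.0,0.0,0.0,0.16,0.0,0.0],[0.0,0.0,0.0,0.21,0.0,0.0]]]}}

```text
clock: 6.2
tool_pos: [0.4532, 0.1907, 0.1746]
orientation: [3.141, -0.0, 3.087]
wrist_force: [-1.1, -0.6, -8.1]
opening: 0.27
```

```bash
python3 plan.py 0,0,0 0 5 side pics/s5.png
```

```text
side t 6.20 pos [0.4532 0.1907 0.1746] yaw -0.055 rho 0.001 phi -0.013 alpha -0.014 dx -0.003 pitch -0.000
pred err -0.013 phi est -0.011 rate -0.016 rho_cmd 0.001 (meas 0.001) cmd pos [0.4531 0.191  0.1748] meas-cmd mm [ 0.1 -0.3 -0.2] F [-1.1 -0.6 -8.1]
plan rho [0.01  0.009 0.005 0.003 0.001 0.001 0.    0.   ] phi [-0.008 -0.003 -0.     0.     0.     0.     0.    -0.    -0.    -0.   ]
[[[0.0, 0.0, 0.0, -0.5, 0.0, 0.0], [0.0, 0.0, 0.0, -0.43, 0.0, 0.0], [0.0, 0.0, 0.0, -0.23, 0.0, 0.0], [0.0, 0.0, 0.0, -0.09, 0.0, 0.0], [0.0, 0.0, 0.0, -0.01, 0.0, 0.0]]]
end pos [0.4531 0.191  0.1748] yaw -0.054
```

View pics/s5.png

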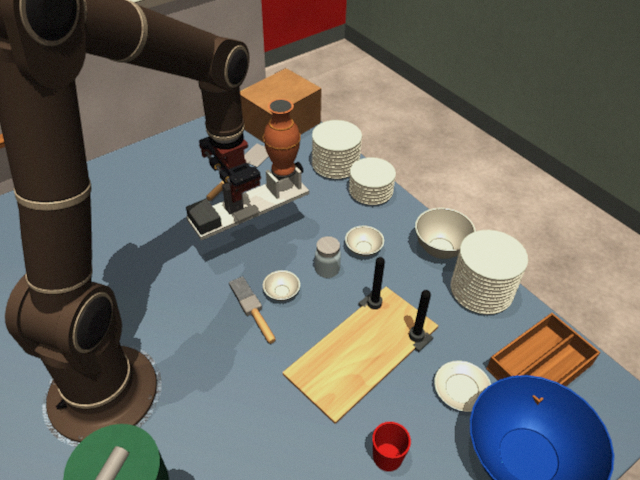

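The side view confirms the vase is upright (mouth at (281,106)). I'll keep holding with feedback.

Call:
{"name": "carry_out", "arguments": {"deltas": [[[0.0,0.0,0.0,-0.5,0.0,0.0],[0.0,0.0,0.0,-0.43,0.0,0.0],[0.0,0.0,0.0,-0.23,0.0,0.0],[0.0,0.0,0.0,-0.09,0.0,0.0],[0.0,0.0,0.0,-0.01,0.0,0.0]]]}}

```text
clock: 6.75
tool_pos: [0.4532, 0.1907, 0.1746]
orientation: [3.14, 0.0, 3.087]
wrist_force: [0.3, -0.4, -8.5]
opening: 0.271
```

```bash
python3 plan.py 0,0,0 0 5 top
```

```text
top t 6.75 pos [0.4532 0.1907 0.1746] yaw -0.055 rho 0.001 phi -0.003 alpha -0.004 dx 0.000 pitch 0.000
pred err 0.005 phi est 0.004 rate 0.004 rho_cmd 0.001 (meas 0.001) cmd pos [0.4531 0.191  0.1748] meas-cmd mm [ 0.1 -0.3 -0.2] F [ 0.3 -0.4 -8.5]
plan rho [-0.003 -0.003 -0.002 -0.001 -0.    -0.    -0.    -0.   ] phi [ 0.003  0.001  0.    -0.    -0.    -0.    -0.     0.     0.     0.   ]
[[[0.0, 0.0, 0.0, 0.24, 0.0, 0.0], [0.0, 0.0, 0.0, 0.25, 0.0, 0.0], [0.0, 0.0, 0.0, 0.18, 0.0, 0.0], [0.0, 0.0, 0.0, 0.13, 0.0, 0.0], [0.0, 0.0, 0.0, 0.11, 0.0, 0.0]]]
end pos [0.4531 0.191  0.1748] yaw -0.054
```

Call:
{"name": "carry_out", "arguments": {"deltas": [[[0.0,0.0,0.0,0.24,0.0,0.0],[0.0,0.0,0.0,0.25,0.0,0.0],[0.0,0.0,0.0,0.18,0.0,0.0],[0.0,0.0,0.0,0.13,0.0,0.0],[0.0,0.0,0.0,0.11,0.0,0.0]]]}}

```text
clock: 7.3
tool_pos: [0.4532, 0.1906, 0.1746]
orientation: [-3.141, -0.0, 3.087]
wrist_force: [-0.1, 0.5, -8.6]
opening: 0.273
```

```bash
python3 plan.py 0,0,0.04 0 5 top
```

```text
top t 7.30 pos [0.4532 0.1906 0.1746] yaw -0.055 rho -0.000 phi -0.007 alpha -0.007 dx 0.000 pitch -0.000
pred err 0.001 phi est 0.001 rate 0.001 rho_cmd -0.001 (meas -0.000) cmd pos [0.4531 0.191  0.1748] meas-cmd mm [ 0.1 -0.4 -0.2] F [-0.1  0.5 -8.6]
plan rho [-0.001 -0.001 -0.    -0.    -0.    -0.    -0.    -0.   ] phi [ 0.  0.  0. -0. -0. -0. -0. -0.  0. -0.]
[[[0.0, 0.0, -0.0008, 0.02, 0.0, 0.0], [0.0, 0.0, -0.0024, 0.01, 0.0, 0.0], [0.0, 0.0, -0.0048, -0.01, 0.0, 0.0], [0.0, 0.0, -0.008, -0.02, 0.0, 0.0], [0.0, 0.0, -0.012, -0.02, 0.0, 0.0]]]
end pos [0.4531 0.191  0.1868] yaw -0.054
```

Call:
{"name": "carry_out", "arguments": {"deltas": [[[0.0,0.0,-0.0008,0.02,0.0,0.0],[0.0,0.0,-0.0024,0.01,0.0,0.0],[0.0,0.0,-0.0048,-0.01,0.0,0.0],[0.0,0.0,-0.008,-0.02,0.0,0.0],[0.0,0.0,-0.012,-0.02,0.0,0.0]]]}}

```text
clock: 7.85
tool_pos: [0.4531, 0.1906, 0.1869]
orientation: [-3.141, -0.0, 3.087]
wrist_force: [0.6, 0.5, -8.8]
opening: 0.268
```

```bash
python3 plan.py 0,0,0.05 0 5 top
```

```text
top t 7.85 pos [0.4531 0.1906 0.1869] yaw -0.055 rho -0.000 phi -0.006 alpha -0.006 dx 0.000 pitch -0.000
pred err 0.002 phi est 0.002 rate 0.002 rho_cmd -0.000 (meas -0.000) cmd pos [0.4531 0.191  0.1868] meas-cmd mm [ 0.  -0.4  0.1] F [ 0.6  0.5 -8.8]
plan rho [-0.001 -0.001 -0.001 -0.    -0.    -0.    -0.    -0.   ] phi [ 0.001  0.     0.    -0.    -0.    -0.    -0.     0.     0.     0.   ]
[[[0.0, 0.0, -0.0042, 0.07, 0.0, 0.0], [0.0, 0.0, -0.0086, 0.06, 0.0, 0.0], [0.0, 0.0, -0.0132, 0.03, 0.0, 0.0], [0.0, 0.0, -0.018, 0.01, 0.0, 0.0], [0.0, 0.0, -0.023, 0.0, 0.0, 0.0]]]
end pos [0.4531 0.191  0.2098] yaw -0.054
```

Call:
{"name": "carry_out", "arguments": {"deltas": [[[0.0,0.0,-0.0042,0.07,0.0,0.0],[0.0,0.0,-0.0086,0.06,0.0,0.0],[0.0,0.0,-0.0132,0.03,0.0,0.0],[0.0,0.0,-0.018,0.01,0.0,0.0],[0.0,0.0,-0.023,0.0,0.0,0.0]]]}}

```text
clock: 8.4
tool_pos: [0.4532, 0.1906, 0.2101]
orientation: [-3.141, -0.0, 3.087]
wrist_force: [0.5, 0.0, -8.3]
opening: 0.268
```

```bash
python3 plan.py 0,0,0.05 0 5 top
```

```text
top t 8.40 pos [0.4532 0.1906 0.2101] yaw -0.055 rho -0.000 phi -0.006 alpha -0.006 dx 0.000 pitch -0.000
pred err 0.002 phi est 0.002 rate 0.003 rho_cmd -0.000 (meas -0.000) cmd pos [0.4531 0.191  0.2098] meas-cmd mm [ 0.  -0.4  0.3] F [ 0.5  0.  -8.3]
plan rho [-0.002 -0.001 -0.001 -0.    -0.    -0.    -0.    -0.   ] phi [ 0.001  0.001  0.    -0.    -0.    -0.    -0.     0.     0.     0.   ]
[[[0.0, 0.0, -0.005, 0.09, 0.0, 0.0], [0.0, 0.0, -0.01, 0.07, 0.0, 0.0], [0.0, 0.0, -0.015, 0.04, 0.0, 0.0], [0.0, 0.0, -0.02, 0.02, 0.0, 0.0], [0.0, 0.0, -0.025, 0.0, 0.0, 0.0]]]
end pos [0.4531 0.191  0.2348] yaw -0.054
```

Call:
{"name": "carry_out", "arguments": {"deltas": [[[0.0,0.0,-0.005,0.09,0.0,0.0],[0.0,0.0,-0.01,0.07,0.0,0.0],[0.0,0.0,-0.015,0.04,0.0,0.0],[0.0,0.0,-0.02,0.02,0.0,0.0],[0.0,0.0,-0.025,0.0,0.0,0.0]]]}}

```text
clock: 8.95
tool_pos: [0.4532, 0.1906, 0.2351]
orientation: [-3.142, 0.0, 3.087]
wrist_force: [0.0, 0.8, -9.7]
opening: 0.27
```

```bash
python3 plan.py 0,0,0.03 0 5 top
```

```text
top t 8.95 pos [0.4532 0.1906 0.2351] yaw -0.055 rho -0.000 phi -0.005 alpha -0.005 dx 0.000 pitch 0.000
pred err 0.003 phi est 0.003 rate 0.005 rho_cmd -0.000 (meas -0.000) cmd pos [0.4531 0.191  0.2348] meas-cmd mm [ 0.1 -0.4  0.3] F [ 0.   0.8 -9.7]
plan rho [-0.002 -0.002 -0.001 -0.001 -0.    -0.    -0.    -0.   ] phi [ 0.002  0.001  0.    -0.    -0.    -0.    -0.     0.     0.     0.   ]
[[[0.0, 0.0, -0.0046, 0.13, 0.0, 0.0], [0.0, 0.0, -0.0088, 0.12, 0.0, 0.0], [0.0, 0.0, -0.0126, 0.07, 0.0, 0.0], [0.0, 0.0, -0.016, 0.03, 0.0, 0.0], [0.0, 0.0, -0.019, 0.01, 0.0, 0.0]]]
end pos [0.4531 0.191  0.2538] yaw -0.054
```

Call:
{"name": "carry_out", "arguments": {"deltas": [[[0.0,0.0,-0.0046,0.13,0.0,0.0],[0.0,0.0,-0.0088,0.12,0.0,0.0],[0.0,0.0,-0.0126,0.07,0.0,0.0],[0.0,0.0,-0.016,0.03,0.0,0.0],[0.0,0.0,-0.019,0.01,0.0,0.0]]]}}

```text
clock: 9.5
tool_pos: [0.4532, 0.1906, 0.2539]
orientation: [-3.141, 0.0, 3.087]
wrist_force: [0.1, 0.1, -8.5]
opening: 0.273
```

```bash
python3 plan.py 0,0,0.0 0 5 top
```

```text
top t 9.50 pos [0.4532 0.1906 0.2539] yaw -0.055 rho -0.000 phi -0.003 alpha -0.003 dx 0.000 pitch 0.000
pred err 0.005 phi est 0.004 rate 0.007 rho_cmd -0.000 (meas -0.000) cmd pos [0.4531 0.191  0.2538] meas-cmd mm [ 0.1 -0.4  0.1] F [ 0.1  0.1 -8.5]
plan rho [-0.004 -0.003 -0.002 -0.001 -0.001 -0.    -0.    -0.   ] phi [ 0.003  0.001  0.    -0.    -0.    -0.    -0.     0.     0.     0.   ]
[[[0.0, 0.0, -0.0024, 0.19, 0.0, 0.0], [0.0, 0.0, -0.0042, 0.17, 0.0, 0.0], [0.0, 0.0, -0.0054, 0.09, 0.0, 0.0], [0.0, 0.0, -0.006, 0.04, 0.0, 0.0], [0.0, 0.0, -0.006, 0.01, 0.0, 0.0]]]
end pos [0.4531 0.191  0.2598] yaw -0.054
```

Call:
{"name": "carry_out", "arguments": {"deltas": [[[0.0,0.0,-0.0024,0.19,0.0,0.0],[0.0,0.0,-0.0042,0.17,0.0,0.0],[0.0,0.0,-0.0054,0.09,0.0,0.0],[0.0,0.0,-0.006,0.04,0.0,0.0],[0.0,0.0,-0.006,0.01,0.0,0.0]]]}}

```text
clock: 10.05
tool_pos: [0.4532, 0.1906, 0.2597]
orientation: [-3.141, 0.0, 3.087]
wrist_force: [0.4, -0.3, -8.7]
opening: 0.269
```

```bash
python3 plan.py 0.005,-0.08,0.01 0.03 5 top
```

```text
top t 10.05 pos [0.4532 0.1906 0.2597] yaw -0.055 rho -0.000 phi -0.006 alpha -0.005 dx 0.000 pitch 0.000
pred err 0.002 phi est 0.002 rate 0.004 rho_cmd -0.001 (meas -0.000) cmd pos [0.4531 0.191  0.2598] meas-cmd mm [ 0.1 -0.4 -0.1] F [ 0.4 -0.3 -8.7]
plan rho [0.007 0.013 0.016 0.017 0.016 0.012 0.008 0.005] phi [ 0.001  0.001  0.001  0.    -0.002 -0.002 -0.001 -0.     0.     0.   ]
[[[-0.0002, -0.0016, -0.0002, -0.44, 0.0, -0.17], [-0.0006, -0.0048, -0.0006, -0.75, 0.0, -0.34], [-0.0011, -0.0096, -0.0012, -0.94, 0.0, -0.52], [-0.0019, -0.0159, -0.002, -1.0, 0.01, -0.69], [-0.0028, -0.0239, -0.003, -0.92, 0.01, -0.86]]]
end pos [0.4546 0.167  0.2628] yaw -0.040
```

Call:
{"name": "carry_out", "arguments": {"deltas": [[[-0.0002,-0.0016,-0.0002,-0.44,0.0,-0.17],[-0.0006,-0.0048,-0.0006,-0.75,0.0,-0.34],[-0.0011,-0.0096,-0.0012,-0.94,0.0,-0.52],[-0.0019,-0.0159,-0.002,-1.0,0.01,-0.69],[-0.0028,-0.0239,-0.003,-0.92,0.01,-0.86]]]}}

```text
clock: 10.6
tool_pos: [0.4547, 0.1659, 0.2628]
orientation: [3.126, 0.0, 3.102]
wrist_force: [0.0, -0.0, -8.8]
opening: 0.27
```

```bash
python3 plan.py 0.007,-0.1,0.01 0.05 5 top
```

```text
top t 10.60 pos [0.4547 0.1659 0.2628] yaw -0.040 rho 0.016 phi -0.005 alpha -0.020 dx 0.000 pitch 0.000
pred err 0.005 phi est 0.003 rate -0.023 rho_cmd 0.016 (meas 0.016) cmd pos [0.4546 0.167  0.2628] meas-cmd mm [ 0.1 -1.1 -0. ] F [ 0.  -0.  -8.8]
plan rho [0.008 0.005 0.005 0.005 0.004 0.003 0.002 0.001] phi [ 0.003  0.001  0.     0.    -0.    -0.    -0.    -0.     0.     0.   ]
[[[-0.0009, -0.0084, -0.0011, 0.44, 0.0, -0.29], [-0.0018, -0.0171, -0.0023, 0.58, 0.0, -0.57], [-0.0028, -0.0263, -0.0034, 0.59, 0.01, -0.86], [-0.0038, -0.0358, -0.0046, 0.6, 0.01, -1.15], [-0.0049, -0.0458, -0.0057, 0.64, 0.01, -1.43]]]
end pos [0.4577 0.121  0.2678] yaw -0.014
```

Call:
{"name": "carry_out", "arguments": {"deltas": [[[-0.0009,-0.0084,-0.0011,0.44,0.0,-0.29],[-0.0018,-0.0171,-0.0023,0.58,0.0,-0.57],[-0.0028,-0.0263,-0.0034,0.59,0.01,-0.86],[-0.0038,-0.0358,-0.0046,0.6,0.01,-1.15],[-0.0049,-0.0458,-0.0057,0.64,0.01,-1.43]]]}}

```text
clock: 11.15
tool_pos: [0.4578, 0.1196, 0.2678]
orientation: [3.137, 0.0, 3.127]
wrist_force: [0.0, 1.4, -8.9]
opening: 0.267
```

```bash
python3 plan.py 0.008,-0.11,0.01 0.05 5 top
```

```text
top t 11.15 pos [0.4578 0.1196 0.2678] yaw -0.015 rho 0.004 phi 0.009 alpha 0.004 dx 0.000 pitch 0.000
pred err 0.017 phi est 0.014 rate 0.014 rho_cmd 0.004 (meas 0.004) cmd pos [0.4577 0.121  0.2678] meas-cmd mm [ 0.1 -1.3 -0. ] F [ 0.   1.4 -8.9]
plan rho [-0.009 -0.008 -0.004 -0.001  0.     0.001  0.     0.   ] phi [ 0.011  0.004  0.001 -0.    -0.    -0.    -0.    -0.     0.     0.   ]
[[[-0.0009, -0.0102, -0.001, 0.77, 0.0, -0.29], [-0.0018, -0.0206, -0.0021, 0.73, 0.0, -0.57], [-0.0027, -0.0312, -0.0031, 0.48, 0.0, -0.86], [-0.0036, -0.0419, -0.0042, 0.31, 0.0, -1.15], [-0.0046, -0.0529, -0.0052, 0.23, 0.0, -1.43]]]
end pos [0.4615 0.068  0.2728] yaw 0.010
```

Call:
{"name": "carry_out", "arguments": {"deltas": [[[-0.0009,-0.0102,-0.001,0.77,0.0,-0.29],[-0.0018,-0.0206,-0.0021,0.73,0.0,-0.57],[-0.0027,-0.0312,-0.0031,0.48,0.0,-0.86],[-0.0036,-0.0419,-0.0042,0.31,0.0,-1.15],[-0.0046,-0.0529,-0.0052,0.23,0.0,-1.43]]]}}

```text
clock: 11.7
tool_pos: [0.4615, 0.0667, 0.2727]
orientation: [3.141, 0.0, -3.131]
wrist_force: [-0.3, 0.3, -8.5]
opening: 0.271
```

```bash
python3 plan.py 0.008,-0.12,0 0.05 5 top pics/t6.png
```

```text
top t 11.70 pos [0.4615 0.0667 0.2727] yaw 0.011 rho 0.000 phi 0.004 alpha 0.004 dx 0.000 pitch 0.000
pred err 0.013 phi est 0.010 rate 0.014 rho_cmd 0.000 (meas 0.000) cmd pos [0.4615 0.068  0.2728] meas-cmd mm [ 0.  -1.3 -0.1] F [-0.3  0.3 -8.5]
plan rho [-0.008 -0.006 -0.003 -0.     0.001  0.001  0.001  0.   ] phi [ 0.008  0.003  0.001 -0.    -0.    -0.    -0.    -0.     0.     0.   ]
[[[-0.0007, -0.0112, -0.0008, 0.47, 0.0, -0.29], [-0.0014, -0.0226, -0.0014, 0.38, 0.0, -0.57], [-0.002, -0.0342, -0.0018, 0.18, 0.0, -0.86], [-0.0027, -0.046, -0.002, 0.04, 0.0, -1.15], [-0.0034, -0.058, -0.002, -0.02, 0.0, -1.43]]]
end pos [0.4655 0.01   0.2748] yaw 0.035
```

Call:
{"name": "carry_out", "arguments": {"deltas": [[[-0.0007,-0.0112,-0.0008,0.47,0.0,-0.29],[-0.0014,-0.0226,-0.0014,0.38,0.0,-0.57],[-0.002,-0.0342,-0.0018,0.18,0.0,-0.86],[-0.0027,-0.046,-0.002,0.04,0.0,-1.15],[-0.0034,-0.058,-0.002,-0.02,0.0,-1.43]]]}}

```text
clock: 12.25
tool_pos: [0.4655, 0.0091, 0.2746]
orientation: [3.141, 0.0, -3.105]
wrist_force: [-0.7, -0.1, -7.7]
opening: 0.27
```

```bash
python3 plan.py 0.008,-0.12,0 0.05 5 top pics/t7.png
```

```text
top t 12.25 pos [0.4655 0.0091 0.2746] yaw 0.036 rho 0.000 phi 0.003 alpha 0.003 dx 0.001 pitch 0.000
pred err 0.012 phi est 0.010 rate 0.013 rho_cmd 0.001 (meas 0.000) cmd pos [0.4655 0.01   0.2747] meas-cmd mm [ 0.  -0.9 -0.1] F [-0.7 -0.1 -7.7]
plan rho [-0.008 -0.007 -0.005 -0.002 -0.001 -0.001 -0.    -0.   ] phi [ 0.008  0.003  0.    -0.    -0.    -0.    -0.     0.     0.     0.   ]
[[[-0.0004, -0.012, 0.0, 0.5, 0.0, -0.29], [-0.0007, -0.024, 0.0, 0.47, 0.0, -0.57], [-0.0011, -0.0361, 0.0, 0.3, 0.0, -0.86], [-0.0015, -0.0481, 0.0, 0.17, 0.0, -1.15], [-0.0019, -0.0601, 0.0, 0.11, 0.0, -1.43]]]
end pos [ 0.4695 -0.05    0.2747] yaw 0.060
```

Call:
{"name": "carry_out", "arguments": {"deltas": [[[-0.0004,-0.012,0.0,0.5,0.0,-0.29],[-0.0007,-0.024,0.0,0.47,0.0,-0.57],[-0.0011,-0.0361,0.0,0.3,0.0,-0.86],[-0.0015,-0.0481,0.0,0.17,0.0,-1.15],[-0.0019,-0.0601,0.0,0.11,0.0,-1.43]]]}}

```text
clock: 12.8
tool_pos: [0.4696, -0.0508, 0.2745]
orientation: [-3.14, -0.0, -3.08]
wrist_force: [0.9, -0.4, -9.5]
opening: 0.272
```

```bash
python3 plan.py 0.008,-0.12,0 0.05 5 top pics/t8.png
```

```text
top t 12.80 pos [ 0.4696 -0.0508  0.2745] yaw 0.061 rho -0.002 phi 0.003 alpha 0.005 dx 0.001 pitch -0.000
pred err 0.012 phi est 0.010 rate 0.016 rho_cmd -0.001 (meas -0.002) cmd pos [ 0.4695 -0.05    0.2747] meas-cmd mm [ 0.  -0.8 -0.2] F [ 0.9 -0.4 -9.5]
plan rho [-0.009 -0.008 -0.005 -0.002 -0.001 -0.001 -0.    -0.   ] phi [ 0.007  0.003  0.    -0.    -0.    -0.    -0.     0.     0.     0.   ]
[[[-0.0001, -0.012, 0.0, 0.45, 0.0, -0.29], [-0.0001, -0.0241, 0.0, 0.38, 0.0, -0.57], [-0.0002, -0.0361, 0.0, 0.2, 0.0, -0.86], [-0.0003, -0.0481, 0.0001, 0.07, 0.0, -1.15], [-0.0004, -0.0601, 0.0001, 0.0, 0.0, -1.43]]]
end pos [ 0.4735 -0.11    0.2747] yaw 0.085
```

Call:
{"name": "carry_out", "arguments": {"deltas": [[[-0.0001,-0.012,0.0,0.45,0.0,-0.29],[-0.0001,-0.0241,0.0,0.38,0.0,-0.57],[-0.0002,-0.0361,0.0,0.2,0.0,-0.86],[-0.0003,-0.0481,0.0001,0.07,0.0,-1.15],[-0.0004,-0.0601,0.0001,0.0,0.0,-1.43]]]}}

```text
clock: 13.35
tool_pos: [0.4736, -0.1106, 0.2745]
orientation: [-3.14, -0.0, -3.055]
wrist_force: [0.8, -1.0, -8.7]
opening: 0.273
```

```bash
python3 plan.py 0.008,-0.11,0 0.05 5 top pics/t9.png
```

```text
top t 13.35 pos [ 0.4736 -0.1106  0.2745] yaw 0.086 rho -0.002 phi 0.002 alpha 0.004 dx 0.001 pitch -0.000
pred err 0.010 phi est 0.009 rate 0.015 rho_cmd -0.001 (meas -0.002) cmd pos [ 0.4736 -0.1099  0.2747] meas-cmd mm [ 0.1 -0.7 -0.2] F [ 0.8 -1.  -8.7]
plan rho [-0.009 -0.009 -0.006 -0.004 -0.003 -0.002 -0.001 -0.001] phi [ 0.007  0.002  0.    -0.     0.     0.     0.     0.    -0.    -0.   ]
[[[0.0002, -0.0118, 0.0, 0.47, 0.0, -0.29], [0.0004, -0.0235, 0.0, 0.45, 0.0, -0.57], [0.0006, -0.0349, 0.0, 0.3, 0.0, -0.86], [0.0007, -0.0461, 0.0001, 0.19, 0.0, -1.15], [0.0009, -0.0571, 0.0001, 0.11, 0.0, -1.43]]]
end pos [ 0.4776 -0.1669  0.2747] yaw 0.110
```

Call:
{"name": "carry_out", "arguments": {"deltas": [[[0.0002,-0.0118,0.0,0.47,0.0,-0.29],[0.0004,-0.0235,0.0,0.45,0.0,-0.57],[0.0006,-0.0349,0.0,0.3,0.0,-0.86],[0.0007,-0.0461,0.0001,0.19,0.0,-1.15],[0.0009,-0.0571,0.0001,0.11,0.0,-1.43]]]}}

```text
clock: 13.9
tool_pos: [0.4776, -0.1675, 0.2744]
orientation: [-3.138, -0.0, -3.03]
wrist_force: [0.1, 0.2, -8.2]
opening: 0.272
```

```bash
python3 plan.py 0.004,-0.06,0 0.04 5 top pics/t10.png
```

```text
top t 13.90 pos [ 0.4776 -0.1675  0.2744] yaw 0.111 rho -0.004 phi 0.001 alpha 0.005 dx 0.001 pitch -0.000
pred err 0.009 phi est 0.008 rate 0.017 rho_cmd -0.003 (meas -0.004) cmd pos [ 0.4775 -0.1669  0.2747] meas-cmd mm [ 0.1 -0.6 -0.2] F [ 0.1  0.2 -8.2]
plan rho [-0.014 -0.016 -0.015 -0.013 -0.011 -0.008 -0.005 -0.003] phi [ 0.006  0.002 -0.    -0.     0.001  0.001  0.     0.    -0.    -0.   ]
[[[0.0004, -0.01, 0.0, 0.62, 0.0, -0.23], [0.0007, -0.019, 0.0001, 0.72, 0.0, -0.46], [0.0011, -0.027, 0.0001, 0.66, -0.01, -0.69], [0.0014, -0.0341, 0.0001, 0.57, -0.01, -0.92], [0.0016, -0.0401, 0.0001, 0.45, -0.01, -1.15]]]
end pos [ 0.4803 -0.2069  0.2747] yaw 0.130
```

Call:
{"name": "carry_out", "arguments": {"deltas": [[[0.0004,-0.01,0.0,0.62,0.0,-0.23],[0.0007,-0.019,0.0001,0.72,0.0,-0.46],[0.0011,-0.027,0.0001,0.66,-0.01,-0.69],[0.0014,-0.0341,0.0001,0.57,-0.01,-0.92],[0.0016,-0.0401,0.0001,0.45,-0.01,-1.15]]]}}

```text
clock: 14.45
tool_pos: [0.4803, -0.2079, 0.2745]
orientation: [-3.131, 0.0, -3.011]
wrist_force: [-0.4, -0.3, -8.4]
opening: 0.271
```

```bash
python3 plan.py 0.003,-0.05,0 0.03 5 side pics/s11.png
```

```text
side t 14.45 pos [ 0.4803 -0.2079  0.2745] yaw 0.130 rho -0.011 phi -0.003 alpha 0.008 dx -0.004 pitch 0.000
pred err -0.004 phi est -0.002 rate 0.015 rho_cmd -0.011 (meas -0.011) cmd pos [ 0.4804 -0.2069  0.2747] meas-cmd mm [-0.  -1.  -0.2] F [-0.4 -0.3 -8.4]
plan rho [-0.005 -0.003 -0.003 -0.003 -0.002 -0.002 -0.001 -0.001] phi [-0.003 -0.001 -0.    -0.     0.     0.     0.     0.    -0.    -0.   ]
[[[0.0004, -0.0058, 0.0001, -0.36, 0.0, -0.17], [0.0007, -0.0114, 0.0001, -0.47, 0.0, -0.34], [0.0011, -0.0168, 0.0002, -0.49, 0.0, -0.52], [0.0015, -0.022, 0.0002, -0.49, 0.0, -0.69], [0.0018, -0.027, 0.0003, -0.5, 0.0, -0.86]]]
end pos [ 0.4821 -0.2339  0.2747] yaw 0.145
```

View pics/s11.png

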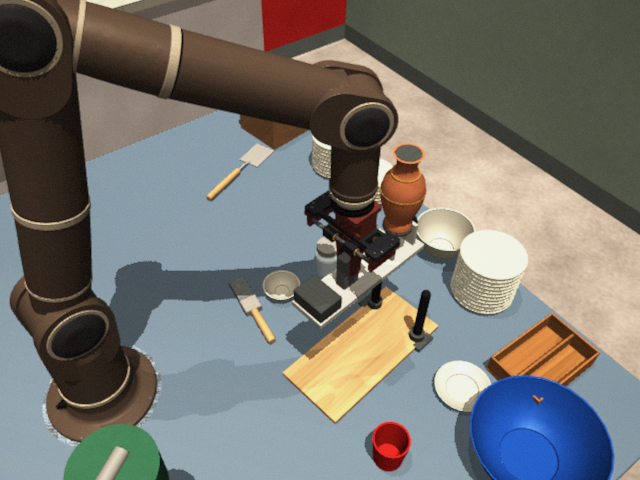

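The side view shows the vase upright over the cradle, mouth at (407,154). The near post is visible at (423,300) and the other is partly hidden below the slab. I'll go on to the final x/y position.

Call:
{"name": "carry_out", "arguments": {"deltas": [[[0.0004,-0.0058,0.0001,-0.36,0.0,-0.17],[0.0007,-0.0114,0.0001,-0.47,0.0,-0.34],[0.0011,-0.0168,0.0002,-0.49,0.0,-0.52],[0.0015,-0.022,0.0002,-0.49,0.0,-0.69],[0.0018,-0.027,0.0003,-0.5,0.0,-0.86]]]}}

```text
clock: 15.0
tool_pos: [0.4821, -0.2348, 0.2745]
orientation: [-3.139, -0.0, -2.996]
wrist_force: [0.1, 0.2, -8.3]
opening: 0.27
```

```bash
python3 plan.py 0,0,0 0 5 top pics/t12.png
```

```text
top t 15.00 pos [ 0.4821 -0.2348  0.2745] yaw 0.145 rho -0.002 phi 0.008 alpha 0.010 dx 0.001 pitch -0.000
pred err 0.016 phi est 0.013 rate 0.023 rho_cmd -0.002 (meas -0.002) cmd pos [ 0.4821 -0.234   0.2747] meas-cmd mm [-0.  -0.8 -0.2] F [ 0.1  0.2 -8.3]
plan rho [-0.018 -0.02  -0.017 -0.014 -0.012 -0.008 -0.005 -0.003] phi [ 0.01   0.004  0.    -0.     0.001  0.001  0.     0.    -0.    -0.   ]
[[[0.0003, -0.004, 0.0, 0.93, 0.0, 0.0], [0.0006, -0.007, 0.0, 1.02, 0.0, 0.0], [0.0008, -0.009, 0.0, 0.86, 0.0, 0.0], [0.0009, -0.01, 0.0, 0.7, 0.0, 0.0], [0.0009, -0.01, 0.0, 0.54, 0.0, 0.0]]]
end pos [ 0.4827 -0.244   0.2747] yaw 0.145
```

View pics/t12.png

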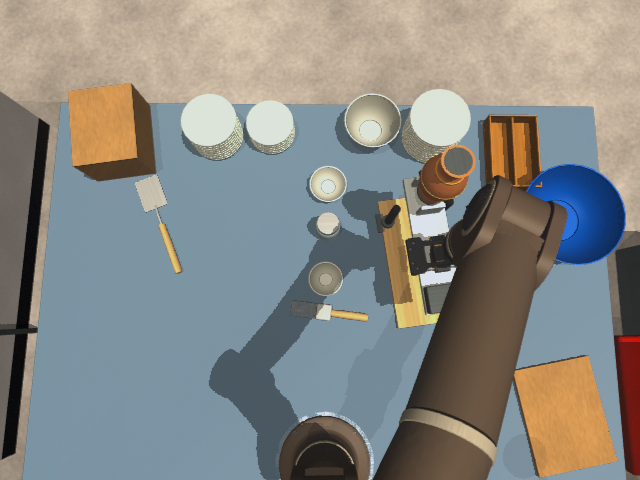

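The top view shows the holder over the deck with the left post visible at (392,214) and the mouth at (457,162). I'll make the final shift, then lower slowly.

Call:
{"name": "carry_out", "arguments": {"deltas": [[[0.0003,-0.004,0.0,0.93,0.0,0.0],[0.0006,-0.007,0.0,1.02,0.0,0.0],[0.0008,-0.009,0.0,0.86,0.0,0.0],[0.0009,-0.01,0.0,0.7,0.0,0.0],[0.0009,-0.01,0.0,0.54,0.0,0.0]]]}}

```text
clock: 15.55
tool_pos: [0.4826, -0.2444, 0.2745]
orientation: [-3.13, -0.0, -2.997]
wrist_force: [-0.5, 0.2, -8.8]
opening: 0.267
```

```bash
python3 plan.py 0,0,-0.03 0 5 top
```

```text
top t 15.55 pos [ 0.4826 -0.2444  0.2745] yaw 0.145 rho -0.011 phi -0.008 alpha 0.003 dx 0.001 pitch -0.000
pred err -0.001 phi est 0.000 rate 0.020 rho_cmd -0.012 (meas -0.011) cmd pos [ 0.4826 -0.244   0.2747] meas-cmd mm [-0.  -0.5 -0.2] F [-0.5  0.2 -8.8]
plan rho [-0.006 -0.003 -0.002 -0.001 -0.001 -0.    -0.    -0.   ] phi [-0.001 -0.    -0.    -0.     0.     0.     0.    -0.    -0.    -0.   ]
[[[0.0, 0.0, 0.0006, -0.33, 0.0, 0.0], [0.0, 0.0, 0.0018, -0.5, 0.0, 0.0], [0.0, 0.0, 0.0036, -0.58, 0.0, 0.0], [0.0, 0.0001, 0.006, -0.61, 0.0, 0.0], [0.0, 0.0001, 0.009, -0.64, 0.0, 0.0]]]
end pos [ 0.4826 -0.244   0.2657] yaw 0.145
```

Call:
{"name": "carry_out", "arguments": {"deltas": [[[0.0,0.0,0.0006,-0.33,0.0,0.0],[0.0,0.0,0.0018,-0.5,0.0,0.0],[0.0,0.0,0.0036,-0.58,0.0,0.0],[0.0,0.0001,0.006,-0.61,0.0,0.0],[0.0,0.0001,0.009,-0.64,0.0,0.0]]]}}

```text
clock: 16.1
tool_pos: [0.4826, -0.2443, 0.2653]
orientation: [-3.141, 0.0, -2.996]
wrist_force: [-0.2, 0.4, -9.6]
opening: 0.271
```

```bash
python3 plan.py 0,0,-0.06 0 5 side pics/s13.png; python3 - <<'E'
import cv2
im=cv2.imread('pics/s13.png');cv2.imwrite('pics/s13z.png',cv2.resize(im[130:400,270:470],None,fx=2.2,fy=2.2))
E
```

```text
side t 16.10 pos [ 0.4826 -0.2443  0.2653] yaw 0.145 rho -0.001 phi -0.012 alpha -0.012 dx -0.003 pitch 0.000
pred err -0.012 phi est -0.010 rate -0.015 rho_cmd -0.001 (meas -0.001) cmd pos [ 0.4826 -0.244   0.2657] meas-cmd mm [-0.  -0.3 -0.4] F [-0.2  0.4 -9.6]
plan rho [0.009 0.008 0.005 0.003 0.001 0.001 0.    0.   ] phi [-0.008 -0.003 -0.001  0.     0.     0.     0.    -0.    -0.    -0.   ]
[[[0.0, 0.0, 0.0036, -0.53, 0.0, 0.0], [0.0, 0.0, 0.0078, -0.49, 0.0, 0.0], [0.0, 0.0, 0.0126, -0.31, 0.0, 0.0], [0.0, 0.0, 0.018, -0.17, 0.0, 0.0], [0.0, 0.0, 0.024, -0.1, 0.0, 0.0]]]
end pos [ 0.4826 -0.244   0.2417] yaw 0.145
```

View pics/s13z.png

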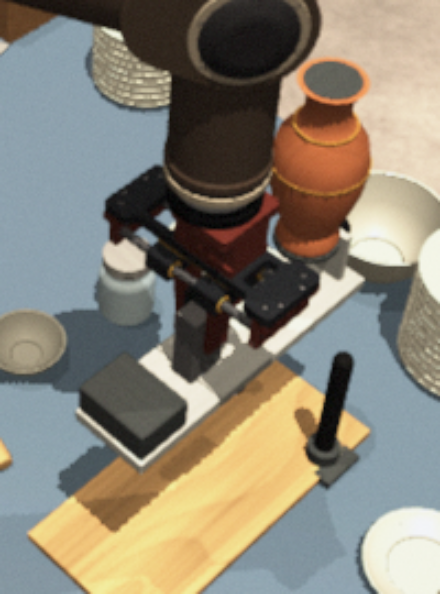

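Call:
{"name": "carry_out", "arguments": {"deltas": [[[0.0,0.0,0.0036,-0.53,0.0,0.0],[0.0,0.0,0.0078,-0.49,0.0,0.0],[0.0,0.0,0.0126,-0.31,0.0,0.0],[0.0,0.0,0.018,-0.17,0.0,0.0],[0.0,0.0,0.024,-0.1,0.0,0.0]]]}}

```text
clock: 16.65
tool_pos: [0.4826, -0.2442, 0.241]
orientation: [3.14, -0.0, -2.996]
wrist_force: [0.7, -0.1, -8.5]
opening: 0.272
```

```bash
python3 plan.py 0,0,-0.04 0 5 top pics/t14.png; python3 - <<'E'
import cv2
im=cv2.imread('pics/t14.png');cv2.imwrite('pics/t14z.png',cv2.resize(im[130:330,360:500],None,fx=2.9,fy=2.9,interpolation=cv2.INTER_CUBIC))
from h import *
# expected pixels: slab edges at x=140, y=+-40, underside height, posts
O=np.array([.4826+.001,-.2443,.1865]);ex=np.array([np.cos(.145),np.sin(.145),0]);ey=np.array([-ex[1],ex[0],0])
for n in('top','side'):
  for y in(.04,-.04): print(n,'slab far corner',proj(n,O+.19*ex+y*ey+[0,0,.014]).round(1),'x140',proj(n,O+.14*ex+y*ey+[0,0,.014]).round(1))
  for y in(.063,-.063): print('post',proj(n,np.array([CX,CY,.174])+.14*ex+y*ey).round(1))
E
```

```text
top t 16.65 pos [ 0.4826 -0.2442  0.241 ] yaw 0.145 rho 0.001 phi 0.006 alpha 0.005 dx 0.001 pitch -0.000
pred err 0.014 phi est 0.012 rate 0.016 rho_cmd 0.001 (meas 0.001) cmd pos [ 0.4826 -0.244   0.2417] meas-cmd mm [-0.  -0.2 -0.7] F [ 0.7 -0.1 -8.5]
plan rho [-0.01  -0.009 -0.006 -0.003 -0.001 -0.001 -0.    -0.   ] phi [ 0.01   0.004  0.001 -0.    -0.    -0.    -0.     0.     0.     0.   ]
[[[0.0, 0.0, 0.0056, 0.65, 0.0, 0.0], [0.0, 0.0, 0.0108, 0.61, 0.0, 0.0], [0.0, 0.0, 0.0156, 0.39, 0.0, 0.0], [0.0, 0.0, 0.02, 0.24, 0.0, 0.0], [0.0, 0.0, 0.024, 0.16, 0.0, 0.0]]]
end pos [ 0.4826 -0.244   0.2177] yaw 0.145
top slab far corner [404.3 182.8] x140 [407.9 204. ]
top slab far corner [438.9 178.3] x140 [442.7 199.3]
post [396.6 208.1]
post [450.  200.9]
side slab far corner [405.4 242.4] x140 [390.2 254.5]
side slab far corner [435.  262.6] x140 [419.9 275.5]
post [381.2 257.2]
post [427.2 290.3]
```

View pics/t14z.png

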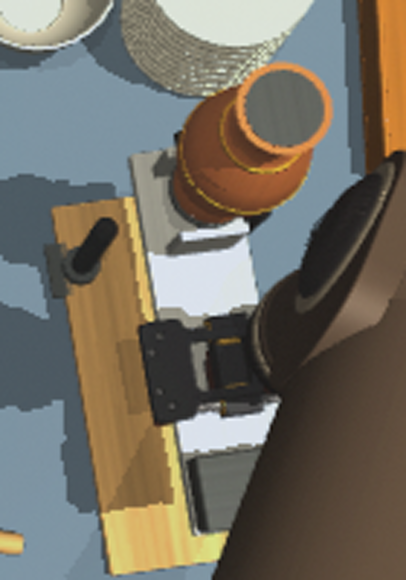

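The top view matches the prediction: the slab's far-left corner is at (405,183) against (404,183), and the left post top at (396,209) against (397,208). Lowering continues.

Call:
{"name": "carry_out", "arguments": {"deltas": [[[0.0,0.0,0.0056,0.65,0.0,0.0],[0.0,0.0,0.0108,0.61,0.0,0.0],[0.0,0.0,0.0156,0.39,0.0,0.0],[0.0,0.0,0.02,0.24,0.0,0.0],[0.0,0.0,0.024,0.16,0.0,0.0]]]}}

```text
clock: 17.2
tool_pos: [0.4826, -0.2444, 0.2171]
orientation: [-3.14, -0.0, -2.997]
wrist_force: [-0.4, -0.9, -8.0]
opening: 0.271
```

```bash
python3 plan.py 0,0,-0.07 0 5 top pics/t15.png
```

```text
top t 17.20 pos [ 0.4826 -0.2444  0.2171] yaw 0.145 rho -0.001 phi -0.011 alpha -0.010 dx 0.001 pitch -0.000
pred err -0.003 phi est -0.003 rate -0.002 rho_cmd -0.002 (meas -0.001) cmd pos [ 0.4826 -0.244   0.2177] meas-cmd mm [-0.1 -0.5 -0.6] F [-0.4 -0.9 -8. ]
plan rho [0.002 0.002 0.001 0.001 0.    0.    0.    0.   ] phi [-0.002 -0.001 -0.     0.     0.     0.     0.    -0.    -0.    -0.   ]
[[[0.0, 0.0, 0.0046, -0.18, 0.0, 0.0], [0.0, 0.0, 0.0098, -0.19, 0.0, 0.0], [0.0, 0.0, 0.0156, -0.15, 0.0, 0.0], [0.0, 0.0, 0.022, -0.12, 0.0, 0.0], [0.0, 0.0, 0.029, -0.11, 0.0, 0.0]]]
end pos [ 0.4826 -0.244   0.1887] yaw 0.145
```

Call:
{"name": "carry_out", "arguments": {"deltas": [[[0.0,0.0,0.0046,-0.18,0.0,0.0],[0.0,0.0,0.0098,-0.19,0.0,0.0],[0.0,0.0,0.0156,-0.15,0.0,0.0],[0.0,0.0,0.022,-0.12,0.0,0.0],[0.0,0.0,0.029,-0.11,0.0,0.0]]]}}

```text
clock: 17.75
tool_pos: [0.4826, -0.2443, 0.188]
orientation: [3.141, -0.0, -2.996]
wrist_force: [-0.1, -0.1, -8.9]
opening: 0.274
```

```bash
python3 plan.py 0,0,-0.08 0 5 top pics/t16.png
```

```text
top t 17.75 pos [ 0.4826 -0.2443  0.188 ] yaw 0.145 rho 0.000 phi -0.009 alpha -0.009 dx 0.001 pitch -0.000
pred err -0.001 phi est -0.001 rate -0.001 rho_cmd 0.000 (meas 0.000) cmd pos [ 0.4826 -0.244   0.1887] meas-cmd mm [-0.  -0.3 -0.7] F [-0.1 -0.1 -8.9]
plan rho [0.001 0.001 0.    0.    0.    0.    0.    0.   ] phi [-0. -0. -0.  0.  0.  0.  0. -0. -0. -0.]
[[[0.0, 0.0, 0.0072, -0.02, 0.0, 0.0], [0.0, 0.0, 0.0146, -0.01, 0.0, 0.0], [0.0, 0.0, 0.0222, 0.0, 0.0, 0.0], [0.0, 0.0, 0.03, 0.01, 0.0, 0.0], [0.0, 0.0, 0.038, 0.01, 0.0, 0.0]]]
end pos [ 0.4826 -0.244   0.1507] yaw 0.145
```

Call:
{"name": "carry_out", "arguments": {"deltas": [[[0.0,0.0,0.0072,-0.02,0.0,0.0],[0.0,0.0,0.0146,-0.01,0.0,0.0],[0.0,0.0,0.0222,0.0,0.0,0.0],[0.0,0.0,0.03,0.01,0.0,0.0],[0.0,0.0,0.038,0.01,0.0,0.0]]]}}

```text
clock: 18.3
tool_pos: [0.4826, -0.2443, 0.1498]
orientation: [3.141, -0.0, -2.996]
wrist_force: [-0.1, 0.3, -8.5]
opening: 0.269
```

```bash
python3 plan.py 0,0,-0.07 0 5 top pics/t17.png
```

```text
top t 18.30 pos [ 0.4826 -0.2443  0.1498] yaw 0.145 rho 0.000 phi -0.010 alpha -0.010 dx 0.001 pitch -0.000
pred err -0.002 phi est -0.001 rate -0.001 rho_cmd 0.000 (meas 0.000) cmd pos [ 0.4826 -0.244   0.1507] meas-cmd mm [-0.1 -0.3 -0.9] F [-0.1  0.3 -8.5]
plan rho [0.001 0.001 0.001 0.    0.    0.    0.    0.   ] phi [-0.001 -0.    -0.     0.     0.     0.     0.    -0.    -0.    -0.   ]
[[[0.0, 0.0, 0.0078, -0.06, 0.0, 0.0], [0.0, 0.0, 0.0154, -0.05, 0.0, 0.0], [0.0, 0.0, 0.0228, -0.03, 0.0, 0.0], [0.0, 0.0, 0.03, -0.01, 0.0, 0.0], [0.0, 0.0, 0.037, 0.0, 0.0, 0.0]]]
end pos [ 0.4826 -0.244   0.1137] yaw 0.145
```

Call:
{"name": "carry_out", "arguments": {"deltas": [[[0.0,0.0,0.0078,-0.06,0.0,0.0],[0.0,0.0,0.0154,-0.05,0.0,0.0],[0.0,0.0,0.0228,-0.03,0.0,0.0],[0.0,0.0,0.03,-0.01,0.0,0.0],[0.0,0.0,0.037,0.0,0.0,0.0]]]}}

```text
clock: 18.85
tool_pos: [0.4826, -0.2443, 0.1129]
orientation: [3.141, -0.0, -2.997]
wrist_force: [0.3, 0.3, -8.1]
opening: 0.274
```

```bash
python3 plan.py 0,0,-0.04 0 5 side pics/s18.png
```

```text
no mouth
plan rho [-0. -0. -0. -0. -0. -0. -0. -0.] phi [ 0.  0.  0. -0. -0. -0. -0.  0.  0.  0.]
[[[0.0, 0.0, 0.0064, 0.01, 0.0, 0.0], [0.0, 0.0, 0.0122, 0.02, 0.0, 0.0], [0.0, 0.0, 0.0174, 0.01, 0.0, 0.0], [0.0, 0.0, 0.022, 0.01, 0.0, 0.0], [0.0, 0.0, 0.026, 0.01, 0.0, 0.0]]]
end pos [ 0.4826 -0.244   0.0877] yaw 0.145
```

View pics/s18.png

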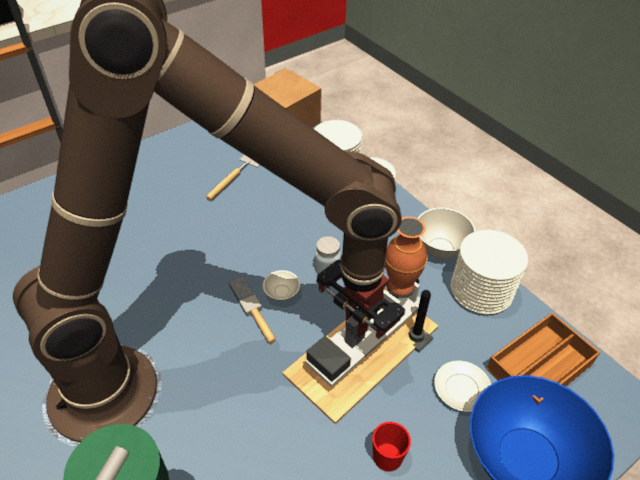

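The side view shows the vase upright between the posts, with the mouth rim (411,228) touching the arm's outline. From here I'll use the top camera only.

Call:
{"name": "carry_out", "arguments": {"deltas": [[[0.0,0.0,0.0064,0.01,0.0,0.0],[0.0,0.0,0.0122,0.02,0.0,0.0],[0.0,0.0,0.0174,0.01,0.0,0.0],[0.0,0.0,0.022,0.01,0.0,0.0],[0.0,0.0,0.026,0.01,0.0,0.0]]]}}

```text
clock: 19.4
tool_pos: [0.4825, -0.2444, 0.0871]
orientation: [3.142, -0.0, -2.997]
wrist_force: [-0.2, -0.3, -9.6]
opening: 0.272
```

```bash
python3 plan.py 0,0,-0.02 0 5 top pics/t19.png
```

```text
top t 19.40 pos [ 0.4825 -0.2444  0.0871] yaw 0.145 rho 0.000 phi -0.011 alpha -0.011 dx 0.001 pitch -0.000
pred err -0.003 phi est -0.002 rate -0.003 rho_cmd -0.000 (meas 0.000) cmd pos [ 0.4826 -0.244   0.0877] meas-cmd mm [-0.1 -0.4 -0.6] F [-0.2 -0.3 -9.6]
plan rho [0.002 0.002 0.001 0.001 0.    0.    0.    0.   ] phi [-0.002 -0.001 -0.     0.     0.     0.     0.    -0.    -0.    -0.   ]
[[[0.0, 0.0, 0.0036, -0.11, 0.0, 0.0], [0.0, 0.0, 0.0068, -0.1, 0.0, 0.0], [0.0, 0.0, 0.0096, -0.06, 0.0, 0.0], [0.0, 0.0, 0.012, -0.03, 0.0, 0.0], [0.0, 0.0, 0.014, -0.02, 0.0, 0.0]]]
end pos [ 0.4826 -0.244   0.0737] yaw 0.145
```

Call:
{"name": "carry_out", "arguments": {"deltas": [[[0.0,0.0,0.0036,-0.11,0.0,0.0],[0.0,0.0,0.0068,-0.1,0.0,0.0],[0.0,0.0,0.0096,-0.06,0.0,0.0],[0.0,0.0,0.012,-0.03,0.0,0.0],[0.0,0.0,0.014,-0.02,0.0,0.0]]]}}

```text
clock: 19.95
tool_pos: [0.4826, -0.2443, 0.0734]
orientation: [3.141, -0.0, -2.996]
wrist_force: [0.5, 0.3, -8.8]
opening: 0.272
```

```bash
python3 plan.py 0,0,-0.01 0 5 top pics/t20.png
```

```text
top t 19.95 pos [ 0.4826 -0.2443  0.0734] yaw 0.145 rho 0.000 phi -0.010 alpha -0.010 dx 0.001 pitch -0.000
pred err -0.002 phi est -0.002 rate -0.002 rho_cmd 0.000 (meas 0.000) cmd pos [ 0.4826 -0.244   0.0737] meas-cmd mm [-0.  -0.3 -0.3] F [ 0.5  0.3 -8.8]
plan rho [0.002 0.001 0.001 0.    0.    0.    0.    0.   ] phi [-0.001 -0.    -0.     0.     0.     0.     0.    -0.    -0.    -0.   ]
[[[0.0, 0.0, 0.0018, -0.08, 0.0, 0.0], [0.0, 0.0, 0.0034, -0.06, 0.0, 0.0], [0.0, 0.0, 0.0048, -0.03, 0.0, 0.0], [0.0, 0.0, 0.006, -0.01, 0.0, 0.0], [0.0, 0.0, 0.007, 0.01, 0.0, 0.0]]]
end pos [ 0.4826 -0.244   0.0667] yaw 0.145
```

Call:
{"name": "carry_out", "arguments": {"deltas": [[[0.0,0.0,0.0018,-0.08,0.0,0.0],[0.0,0.0,0.0034,-0.06,0.0,0.0],[0.0,0.0,0.0048,-0.03,0.0,0.0],[0.0,0.0,0.006,-0.01,0.0,0.0],[0.0,0.0,0.007,0.01,0.0,0.0]]]}}

```text
clock: 20.5
tool_pos: [0.4826, -0.2443, 0.0666]
orientation: [3.141, -0.0, -2.997]
wrist_force: [-4.8, 2.4, 8.5]
opening: 0.271
```

```bash
python3 plan.py 0,0,0 0 3 top pics/t21.png
```

```text
top t 20.50 pos [ 0.4826 -0.2443  0.0666] yaw 0.145 rho 0.000 phi -0.008 alpha -0.009 dx 0.001 pitch -0.000
pred err -0.000 phi est -0.000 rate -0.001 rho_cmd 0.000 (meas 0.000) cmd pos [ 0.4826 -0.244   0.0667] meas-cmd mm [-0.  -0.3 -0.1] F [-4.8  2.4  8.5]
plan rho [0. 0. 0. 0. 0. 0. 0. 0.] phi [-0. -0. -0.  0.  0.  0.  0.  0. -0. -0.]
[[[0.0, 0.0, 0.0007, -0.01, 0.0, 0.0], [0.0, 0.0, 0.001, -0.01, 0.0, 0.0], [0.0, 0.0, 0.001, 0.0, 0.0, 0.0]]]
end pos [ 0.4826 -0.244   0.0657] yaw 0.145
```

The wrist force went from -8.8 N to +8.5 N, so the holder is on the deck with about 17 N of contact. I'll stop lowering and release.

Call:
{"name": "carry_out", "arguments": {"deltas": [[[0,0,0,0,0,0],[0,0,0,0,0,0],[0,0,0,0,0,0],[0,0,0,0,0,0],[0,0,0,0,0,0]]], "grip": 0}}

```text
clock: 21.05
tool_pos: [0.4828, -0.2444, 0.0668]
orientation: [-3.142, 0.0, -2.997]
wrist_force: [-0.5, 0.1, -0.1]
opening: 0.69
```

```bash
python3 - <<'E'
from h import *
s,_,_=obs('top','pics/t22.png');print(s['wrist_force'],s['opening'])
E
```

```text
top t 21.05 pos [ 0.4828 -0.2444  0.0668] yaw 0.145 rho -0.000 phi -0.010 alpha -0.010 dx 0.001 pitch 0.000
[-0.53594376  0.14881281 -0.13049389] 0.6901512237070616
```

Call:
{"name": "carry_out", "arguments": {"deltas": [[[0,0,0,0,0,0],[0,0,-0.005,0,0,0],[0,0,-0.015,0,0,0],[0,0,-0.03,0,0,0],[0,0,-0.05,0,0,0]]]}}

```text
clock: 21.6
tool_pos: [0.4822, -0.2443, 0.1173]
orientation: [3.141, -0.001, -2.997]
wrist_force: [-0.6, -0.6, -0.6]
opening: 1.0
```

Call:
{"name": "carry_out", "arguments": {"deltas": [[[0,0,-0.025,0,0,0],[0,0,-0.055,0,0,0],[0,0,-0.09,0,0,0],[0,0,-0.125,0,0,0],[0,0,-0.16,0,0,0]]]}}

```text
clock: 22.1
tool_pos: [0.4822, -0.2445, 0.279]
orientation: [-3.141, 0.001, -2.997]
wrist_force: [0.6, 0.3, -0.2]
opening: 1.0
```

Call:
{"name": "carry_out", "arguments": {"deltas": [[[0.02,0,-0.03,0,0,0],[0.04,0,-0.05,0,0,0],[0.05,0,-0.06,0,0,0],[0.05,0,-0.06,0,0,0],[0.05,0,-0.06,0,0,0]]]}}

```text
clock: 22.6
tool_pos: [0.4334, -0.2511, 0.3361]
orientation: [3.141, 0.0, -2.996]
wrist_force: [0.4, 0.6, -1.0]
opening: 0.999
```

```bash
python3 - <<'E'
from h import *
s=readout.read_state();print(s['clock'],s['tool_pos'],s['wrist_force'])
for n in('top','side'):
    im=cams.snapshot(n);cv2.imwrite(f'pics/{n}30.png',im[:,:,::-1]);b=mouth(im);print(n,b)
    if b: print(lean(n,b[1],(CX,CY+.001,.012),CYAW))
E
```

```text
22.6 [ 0.43338788 -0.25111864  0.33608959] [ 0.38406267  0.55087594 -1.00863963]
top (425.5, (432.3273620605469, 193.2940673828125), (22.954275131225586, 23.712268829345703))
(np.float64(-0.0028428654891604383), np.float64(0.0010238712502717232), np.float64(-0.008837494107702506))
side None
```

View pics/side30.png

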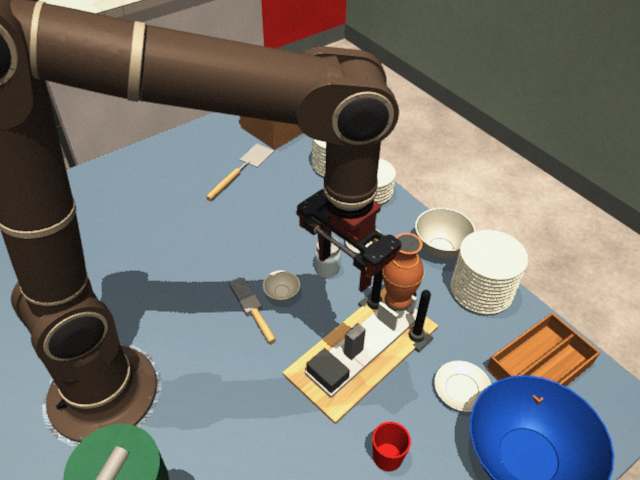

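View pics/top30.png

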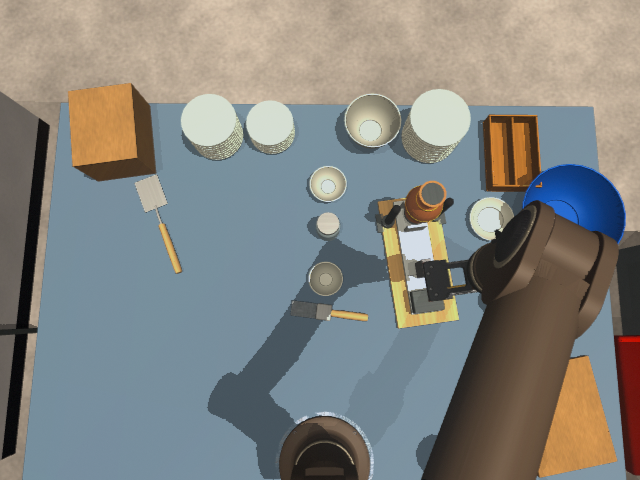

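The holder is docked: the side view shows slab, counterweight and fin flat on the deck and the vase between the posts, and the top view puts the mouth at (432,193). I'll wait for the vase to settle and measure once more.

Call:
{"name": "carry_out", "arguments": {"deltas": [[[0.03,0,-0.02,0,0,0],[0.06,0,-0.04,0,0,0],[0.08,0,-0.05,0,0,0],[0.08,0,-0.05,0,0,0],[0.08,0,-0.05,0,0,0]]]}}

```text
clock: 23.2
tool_pos: [0.3546, -0.2627, 0.3859]
orientation: [3.141, -0.0, -2.996]
wrist_force: [0.8, 0.8, -0.2]
opening: 1.002
```

Call:
{"name": "carry_out", "arguments": {"deltas": [[[0,0,0,0,0,0],[0,0,0,0,0,0],[0,0,0,0,0,0],[0,0,0,0,0,0],[0,0,0,0,0,0]]]}}

```text
clock: 23.7
tool_pos: [0.3541, -0.2631, 0.3864]
orientation: [3.141, -0.0, -2.996]
wrist_force: [-1.0, 0.6, 0.2]
opening: 0.999
```

Call:
{"name": "carry_out", "arguments": {"deltas": [[[0,0,0,0,0,0],[0,0,0,0,0,0],[0,0,0,0,0,0],[0,0,0,0,0,0],[0,0,0,0,0,0]]]}}

```text
clock: 24.2
tool_pos: [0.3539, -0.2632, 0.3866]
orientation: [3.141, 0.0, -2.997]
wrist_force: [0.2, 0.1, 0.8]
opening: 0.999
```

Call:
{"name": "carry_out", "arguments": {"deltas": [[[0,0,0,0,0,0],[0,0,0,0,0,0],[0,0,0,0,0,0],[0,0,0,0,0,0],[0,0,0,0,0,0]]]}}

```text
clock: 24.7
tool_pos: [0.354, -0.2632, 0.3865]
orientation: [3.141, -0.0, -2.997]
wrist_force: [0.6, -0.6, -0.4]
opening: 1.003
```

```bash
python3 - <<'E'
from h import *
s=readout.read_state();print(s['clock'],s['tool_pos'],s['wrist_force'])
for n in('top','side'):
    im=cams.snapshot(n);cv2.imwrite(f'pics/{n}31.png',im[:,:,::-1]);b=mouth(im);print(n,b)
    if b: print(lean(n,b[1],(CX,CY+.001,.012),CYAW))
ex=np.array([np.cos(CYAW),np.sin(CYAW),0]);ey=np.array([-ex[1],ex[0],0])
for x,y in[(-.11,.04),(-.11,-.04),(.19,-.04)]: print('slab corner expected side',proj('side',np.array([CX,CY,.026])+x*ex+y*ey).round(1))
im=cv2.imread('pics/side31.png');cv2.imwrite('pics/s31z.png',cv2.resize(im[210:420,280:450],None,fx=2.8,fy=2.8,interpolation=cv2.INTER_CUBIC))
E
```

```text
24.7 [ 0.35397089 -0.26319843  0.38654075] [ 0.60024465 -0.5829409  -0.35853057]
top (425.5, (432.3273620605469, 193.2940673828125), (22.954275131225586, 23.712268829345703))
(np.float64(-0.0028428654891604383), np.float64(0.0010238712502717232), np.float64(-0.008837494107702506))
side (347.5, (407.56610107421875, 242.8370819091797), (17.916818618774414, 24.859771728515625))
(np.float64(-0.004093995668054642), np.float64(-0.0032144419315455887), np.float64(-0.014651600139540356))
slab corner expected side [305.4 370.4]
slab corner expected side [332.2 394.9]
slab corner expected side [423.6 312.6]
```

View pics/s31z.png

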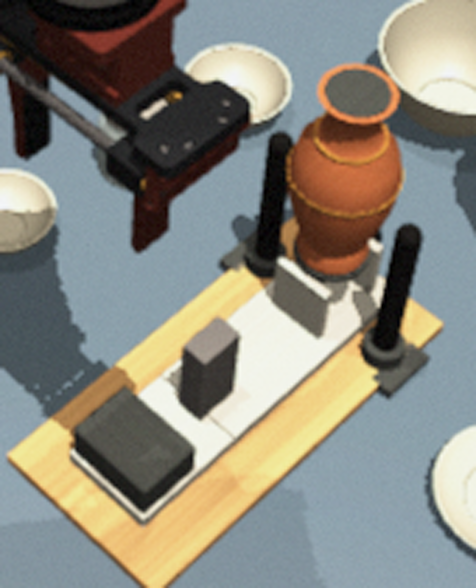

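The slab's near corner is at (332,396) in the side view, against an expected (332,395). The vase is standing still, upright between the posts. I'm handing in.

```bash
python3 - <<'E'
from plant import job
print(job.sign_off())
E
```

```text
the job is handed in; nothing more can be done
None
```

I lifted the holder by its fin and rolled it to bring the vase off its stop. The vase stayed upright above its starting place for about 4.4 s, from 5.6 s to 10.05 s on the clock. I then carried it over the jar and dishes with camera feedback. The measured lean stayed within about 0.015 rad on the way. I lowered the holder between the posts, set it down with about 17 N of contact, released it and backed away. The job was handed in at about 24.8 s and reported no verdict.

**Last checks:**
- **Vase:** lean -0.003 rad in the top view and -0.004 rad in the side view, and no movement between pictures 2 s apart.
- **Holder:** one slab corner, compared in the side view, is within 1 px of its expected place, and the wrist force is about zero with the arm clear.
- **Other things on the bench:** none appear moved in the last pictures I looked at. I compared them by eye and did not measure their positions.

**Disagreements:**
- The two cameras differ by about 0.01 rad in lean and 3 to 4 mm in x, in line with the stated 2 mm calibration error.
- The first roll overshot my prediction by 0.08 rad while still over the start, and the next step corrected it.
- The side camera could not find the mouth twice, at mid-descent and just after release, because the arm was in the way.

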